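# Empty the scrap tubs, shut the caddy, dock the turner

## Task

Clear up after cooking: tip the scraps out of every orange tub that holds any into the open scraps caddy (tip them out, do not pick them out of a standing tub; a scrap that lands elsewhere may be picked up), and stand the tubs back upright on the blue platter. Once every scrap is in, push the caddy's lid shut until it snaps onto its catch. Also slide the turner blade-first into the slot of the bamboo dock as far as it goes, and leave the toothpick holder standing where it is.

Things in the scene. Friction and masses are not known exactly. Their poses are not given: they have to be found in the camera images.
- tub1: orange tub, one of 3 alike, rim 138 (x) x 110 (y), 65 tall, walls 4 mm; z up. Origin on underside, 65 mm inside the +x face. The -x wall slopes out 40 deg as a pour lip (rim at x -73). Over the +x wall a grip tab 10 (x) x 56 (y) mm, 60 to 110 mm above the underside, mid-plane x +60. 160 g. Starts on the platter, tab to the right (-y); holds 0-3 scraps; empties tipped 90 deg
- tub2: orange tub, one of 3 alike, rim 138 (x) x 110 (y), 65 tall, walls 4 mm; z up. Origin on underside, 65 mm inside the +x face. The -x wall slopes out 40 deg as a pour lip (rim at x -73). Over the +x wall a grip tab 10 (x) x 56 (y) mm, 60 to 110 mm above the underside, mid-plane x +60. 160 g. Starts on the platter, tab to the right (-y); holds 0-3 scraps; empties tipped 90 deg
- tub3: orange tub, one of 3 alike, rim 138 (x) x 110 (y), 65 tall, walls 4 mm; z up. Origin on underside, 65 mm inside the +x face. The -x wall slopes out 40 deg as a pour lip (rim at x -73). Over the +x wall a grip tab 10 (x) x 56 (y) mm, 60 to 110 mm above the underside, mid-plane x +60. 160 g. Starts on the platter, tab to the right (-y); holds 0-3 scraps; empties tipped 90 deg
- cob1a: one corn-cob end that starts in tub1 (may be absent): pale rounded stub 58 mm long, 30 mm thick; origin at its centre, long axis its own y, about 30 g
- cob1b: another corn-cob end that starts in tub1 (may be absent): pale rounded stub 58 mm long, 30 mm thick; origin at its centre, long axis its own y, about 30 g
- stone1: avocado stone that starts in tub1 (may be absent): brown ball 32 mm across, origin at its centre, about 25 g
- cob2a: one corn-cob end that starts in tub2 (may be absent): pale rounded stub 58 mm long, 30 mm thick; origin at its centre, long axis its own y, about 30 g
- cob2b: another corn-cob end that starts in tub2 (may be absent): pale rounded stub 58 mm long, 30 mm thick; origin at its centre, long axis its own y, about 30 g
- stone2: avocado stone that starts in tub2 (may be absent): brown ball 32 mm across, origin at its centre, about 25 g
- cob3a: one corn-cob end that starts in tub3 (may be absent): pale rounded stub 58 mm long, 30 mm thick; origin at its centre, long axis its own y, about 30 g
- cob3b: another corn-cob end that starts in tub3 (may be absent): pale rounded stub 58 mm long, 30 mm thick; origin at its centre, long axis its own y, about 30 g
- stone3: avocado stone that starts in tub3 (may be absent): brown ball 32 mm across, origin at its centre, about 25 g
- platter: blue melamine platter fixed on the counter, 250 (x) x 320 (y) x 6 mm, origin at the centre of its underside; its top is 6 mm up
- caddy: grey plastic food-scraps caddy fixed on the counter: open box 240 (x) x 200 (y) x 120 mm tall, walls and floor 6 mm, origin at the centre of its underside. Hinged lid on its -y (outer, right) rim, standing open at the start
- lid (a joint): angle of the caddy lid, rad: 0 shut and caught, 1.57 upright, 1.75 fully open. Stiff hinge (0.24 N m): it stays where it is left. A sprung roller catch resists from about 0.07 rad down; about 5 to 12 N pressing down near the free edge snaps it past, to 0
- lid_hinge (a point): middle of the hinge axis of the lid, on the caddy's -y top edge, 120 mm above the counter; the axis runs along the caddy's x
- lid_edge (a point): middle of the lid's free edge, on its upper/outer face, 200 mm from the hinge axis. The lid is a panel 240 (along the hinge) x 206 x 8 mm; shut, it lies flat on the caddy with its upper face 128 mm above the counter; open, this face looks to -y, away from the caddy's mouth
- turner: flat kitchen turner lying on the counter: steel blade 85 x 72 x 4 mm (own +x end) and dark wooden handle 110 x 22 x 20 mm (own -x side). Origin on the underside where blade meets handle; undersides of blade and handle are in one plane. Grip the handle across its width about 25 mm behind the origin. 140 g, balance point about 13 mm along the blade
- turner_tip (a point): middle of the blade's leading edge, 85 mm ahead (+x) of the turner's origin, 2 mm above its underside
- dock_slot (a point): bamboo dock block fixed on the counter, 95 (x) x 130 (y) x 58 mm tall, with one level letterbox slot in its front face (looking to its own -x) for the turner's blade. This point: centre of the slot's mouth, 35 mm above the counter; slot 84 mm wide (y), 10 mm high, 80 mm deep along +x; the rear 35 mm of it is open above (a window in the block's top)
- toothpicks: bamboo toothpick holder, 42 mm across, 68 mm tall with its picks, loose, between platter and dock; origin at the centre of its underside
There are look-alikes about, which are no part of the job. Leave any yellow look-alike of the turner alone.

How it is judged (in metres and radians):
On the way, in this order (a step that is already met when the one before it is completed fails the run):
1. every scrap is inside the caddy, lid still open (x of cob1a in the frame of caddy between -0.12 and 0.12 m and y of cob1a in the frame of caddy between -0.1 and 0.1 m and z of each of cob1a, cob1b, stone1, cob2a, cob2b, stone2, cob3a, cob3b, stone3 in the frame of caddy below 0.115 m and x of cob1b in the frame of caddy between -0.12 and 0.12 m and y of cob1b in the frame of caddy between -0.1 and 0.1 m and x of stone1 in the frame of caddy between -0.12 and 0.12 m and y of stone1 in the frame of caddy between -0.1 and 0.1 m and x of cob2a in the frame of caddy between -0.12 and 0.12 m and y of cob2a in the frame of caddy between -0.1 and 0.1 m and x of cob2b in the frame of caddy between -0.12 and 0.12 m and y of cob2b in the frame of caddy between -0.1 and 0.1 m and x of stone2 in the frame of caddy between -0.12 and 0.12 m and y of stone2 in the frame of caddy between -0.1 and 0.1 m and x of cob3a in the frame of caddy between -0.12 and 0.12 m and y of cob3a in the frame of caddy between -0.1 and 0.1 m and x of cob3b in the frame of caddy between -0.12 and 0.12 m and y of cob3b in the frame of caddy between -0.1 and 0.1 m and x of stone3 in the frame of caddy between -0.12 and 0.12 m and y of stone3 in the frame of caddy between -0.1 and 0.1 m and value of joint lid above 0.3 rad), for 0.2 s.
2. then the lid is shut on its catch (value of joint lid below 0.03 rad), for 0.2 s.
At the end, for the whole second after the job is handed in: Every scrap inside the caddy below its rim; lid shut on its catch (under 0.03 rad); all tubs upright (0.12 rad), at rest on the platter, origins within 110 mm (x), 130 mm (y) of its centre; turner blade at least 62 mm deep in the slot, central within 15 mm, at rest (x of cob1a in the frame of caddy between -0.12 and 0.12 m and y of cob1a in the frame of caddy between -0.1 and 0.1 m and z of each of cob1a, cob1b, stone1, cob2a, cob2b, stone2, cob3a, cob3b, stone3 in the frame of caddy below 0.115 m and x of cob1b in the frame of caddy between -0.12 and 0.12 m and y of cob1b in the frame of caddy between -0.1 and 0.1 m and x of stone1 in the frame of caddy between -0.12 and 0.12 m and y of stone1 in the frame of caddy between -0.1 and 0.1 m and x of cob2a in the frame of caddy between -0.12 and 0.12 m and y of cob2a in the frame of caddy between -0.1 and 0.1 m and x of cob2b in the frame of caddy between -0.12 and 0.12 m and y of cob2b in the frame of caddy between -0.1 and 0.1 m and x of stone2 in the frame of caddy between -0.12 and 0.12 m and y of stone2 in the frame of caddy between -0.1 and 0.1 m and x of cob3a in the frame of caddy between -0.12 and 0.12 m and y of cob3a in the frame of caddy between -0.1 and 0.1 m and x of cob3b in the frame of caddy between -0.12 and 0.12 m and y of cob3b in the frame of caddy between -0.1 and 0.1 m and x of stone3 in the frame of caddy between -0.12 and 0.12 m and y of stone3 in the frame of caddy between -0.1 and 0.1 m and angle between each of tub1, tub2, tub3's own z axis and vertical below 0.12 rad and z of tub1 in the frame of platter between 0 and 0.012 m and linear speed of each of tub1, tub2, tub3, turner below 0.02 m/s and x of tub1 in the frame of platter between -0.11 and 0.11 m and y of tub1 in the frame of platter between -0.13 and 0.13 m and z of tub2 in the frame of platter between 0 and 0.012 m and x of tub2 in the frame of platter between -0.11 and 0.11 m and y of tub2 in the frame of platter between -0.13 and 0.13 m and z of tub3 in the frame of platter between 0 and 0.012 m and x of tub3 in the frame of platter between -0.11 and 0.11 m and y of tub3 in the frame of platter between -0.13 and 0.13 m and x of turner_tip in the frame of dock_slot above 0.062 m and y of turner_tip in the frame of dock_slot between -0.015 and 0.015 m and z of turner_tip in the frame of dock_slot between -0.01 and 0.01 m and angle between the x axis of turner and the x axis of dock_slot, either way round below 0.2 rad and value of joint lid below 0.03 rad); the robot touches nothing.
It fails at once if toothpick holder shifted more than 40 mm or tipped over (distance of toothpicks from where it was at the start of the episode above 0.04 m or angle between toothpicks's own z axis and vertical above 0.5 rad).
It fails at once if a scrap is picked by the fingers out of a standing tub ((contact force between the fingers and cob1a above 1 N and distance between cob1a and tub1 below 0.062 m and height (world z) of cob1a below 0.05 m) or (contact force between the fingers and cob1b above 1 N and distance between cob1b and tub1 below 0.062 m and height (world z) of cob1b below 0.05 m) or (contact force between the fingers and stone1 above 1 N and distance between stone1 and tub1 below 0.062 m and height (world z) of stone1 below 0.05 m) or (contact force between the fingers and cob2a above 1 N and distance between cob2a and tub2 below 0.062 m and height (world z) of cob2a below 0.05 m) or (contact force between the fingers and cob2b above 1 N and distance between cob2b and tub2 below 0.062 m and height (world z) of cob2b below 0.05 m) or (contact force between the fingers and stone2 above 1 N and distance between stone2 and tub2 below 0.062 m and height (world z) of stone2 below 0.05 m) or (contact force between the fingers and cob3a above 1 N and distance between cob3a and tub3 below 0.062 m and height (world z) of cob3a below 0.05 m) or (contact force between the fingers and cob3b above 1 N and distance between cob3b and tub3 below 0.062 m and height (world z) of cob3b below 0.05 m) or (contact force between the fingers and stone3 above 1 N and distance between stone3 and tub3 below 0.062 m and height (world z) of stone3 below 0.05 m)).
Of cob1a, cob1b, stone1, cob2a, cob2b, stone2, cob3a, cob3b, stone3 only 5 to 9 are there at a start; the rules pass over those that are not, and their reading is None.
At some moment in a run one of turner may be knocked a few centimetres aside while the robot is not near it.
It also fails if it takes over 210 s, if anything falls off the work surface, if the arm or the gripper's body presses on something with over 40 N, if the wrist force passes 120 N, or if a joint passes its speed limit or range.

## Robot

A 7-joint arm with a two-finger parallel gripper is mounted at the origin on the work surface. World frame = base frame: x ahead of the robot, y to its left, z up, the work surface at z = 0. Lengths are in m, angles in degrees, forces in N, time in s.
With the tool pointing down it reaches from about 0.425 to 0.875 m from the base axis. Payload 4.7 kg.
Tool frame: the origin (TCP) lies on the centre line of the jaws, within the pads' length; the fingertips stand 8 mm ahead of it and the grasp point (between the pads) lies 11 mm behind it; z points along the fingers, y is the direction in which the jaws open and shut (so a half turn about z gives the same grasp; the last joint's range is limited). The gripper opens to 87 mm and grips with 3 to 60 N. Pads are 19 mm wide; open, the fingers measure 117 mm over their backs; the gripper's body (75 mm by 190 mm) begins 51 mm behind the grasp point.
Start: joints at [-67.832, 18.392, -4.016, 83.108, 1.295, 78.541, -3.26], TCP at [0.237, 0.605, 0.231] pointing down, gripper open.
Joint ranges: [-163.93, 163.93], [-17.29, 119.83], [-79.2, 71.16], [3.27, 140.29], [-89.18, 269.18], [5.43, 117.66], [-154.24, 154.24]. Speed limits (degrees/s): [147.25, 147.25, 180, 180, 180, 180, 180].

## Interface

Orientations are given as [roll, pitch, yaw] about the fixed x, y, z axes, in that order (R = Rz(yaw) Ry(pitch) Rx(roll)).
In Python, from cell import status, vision, workorder gives the robot as it stands.
- The arm moves only by the tool step_arm, never from a script. Its argument "series" is a list of rows, each an object of numbers: "ax", "ay", "az": the turn, a rotation vector about the world's x, y, z in degrees; "x", "y", "z": the shift along the world's x, y, z in m; "claw": the opening in per cent of the stroke, from 0 (shut) to 100 (fully open). In form: [{"ax": .., "ay": .., "az": .., "x": .., "y": .., "z": .., "claw": ..}, ...]. A call has 1 to 12 rows; each row is the pose to reach, as a shift and turn from the pose commanded when the call began; what a row does not reach only later rows make up. A row lasts 1/10 s, in which the tool goes at most 50 mm and 8.59 degrees, less where a joint would pass 70% of its speed; a pose out of reach is approached as far as the arm can. A call with a gripper value outside its range is refused whole. The fingers move at their own pace and stop on an object; "squeeze" is the grip in N (left out, the last holds). Time passes only in rows, so rows that repeat a pose let the fingers close. It gives the time, the measured TCP pose, the force and the opening at its end, in the units of the state.
- status.get_obs(): the state, without advancing time (a new reading comes with each control period).
- vision.read_camera(name): name is "scene" or "top" or "wrist"; returns the picture (400x640x3 uint8, red, green, blue); there is no depth.
- vision.camera_params(name): a dict with "fovy" (degrees; the focal length in pixels is half the picture's height over the tangent of half this angle, whatever the lens; pixels are square), "cx", "cy" (the principal point, pixels), "eye" and "orientation" of the camera in the world; the wrist camera has in their place "tool_from_camera" (4x4, takes a point from camera to tool coordinates, whose origin is the TCP and whose axes are the flange's). Camera axes: x right, y down, z forward; pixel columns grow to the right and rows downward; lengths in m; the calibration is good to about 2 mm. A picture is of the moment at which its call begins: read the wrist's pose just before it. camera_params takes no time and is no camera call.
- workorder.sign_off(): hands the job in, once; it reports no verdict.
The state is a dict: "time_s": time; "qpos": joint angles; "joint_velocities": joint speeds; "effort": joint torques, N m; "tool_pos": TCP position; "tool_rot": TCP orientation; "force": force on the tool from outside, world axes, zero at the start; "wrist_torque": the same for the moment, N m; "grip_width": finger opening in m.
Only numpy, scipy, OpenCV 4.12 (cv2) and the standard library are available. Lean on these libraries where they do the work, as an engineer would, in place of code of your own. Each camera call takes 0.05 s, during which the arm holds its last target.

## Working session

There is one attempt and no reset: what is moved stays moved. The work goes in short steps, Python scripts to look and compute and a tool call to move; the robot and the scene stay as the last step left them, time stands still between calls to the robot, and variables do not carry over. Pictures are saved under pics/ and viewed, and the job is handed in when it is done.

Besides the shell and the picture viewer there is one more tool, called as name(argument=value, ...) on one line, values as JSON. step_arm: Moves the arm, as the interface text tells. Its arguments: {"type":"object","properties":{"series":{"type":"array"},"squeeze":{"type":"number"}},"required":["series"]}

```bash
ls; mkdir -p pics
cat > h.py <<'E'
import numpy as np, cv2
from cell import status, vision, workorder
from scipy.spatial.transform import Rotation as R
def save(name,fn,crop=None,scale=1):
    im=vision.read_camera(name)
    np.save('/tmp/'+name+'.npy',im)
    o=im
    if crop: o=im[crop[1]:crop[3],crop[0]:crop[2]]
    if scale!=1:o=cv2.resize(o,None,fx=scale,fy=scale,interpolation=cv2.INTER_CUBIC)
    cv2.imwrite('pics/'+fn+'.png',cv2.cvtColor(o,cv2.COLOR_RGB2BGR)); return im
E
python3 - <<'E'
from h import *
print(status.get_obs())
for n in ['scene','top','wrist']:
    print(n,vision.camera_params(n)); 
save('scene','s0');save('top','t0');save('wrist','w0')
E
```

```text
pics
{'time_s': 0.0, 'qpos': array([-67.83295076,  18.43910098,  -4.01539226,  83.17395807,
         1.2955868 ,  78.5409998 ,  -3.25953216]), 'joint_velocities': array([ 0.03008375, -0.06401912,  0.03094099,  0.0380749 ,  0.10937957,
        0.01428589,  0.02207188]), 'effort': array([-6.13786688e-05, -4.91290069e+01, -4.03837077e-01, -3.12521124e+01,
       -6.36851834e-02,  4.37316787e-02,  1.98548432e-04]), 'tool_pos': array([0.23659617, 0.60483876, 0.22946929]), 'tool_rot': array([-1.79891216e+02,  6.34250489e-03,  1.58643138e+02]), 'force': array([0.02579985, 0.0709311 , 0.59569784]), 'wrist_torque': array([ 0.03151118, -0.00400532,  0.00322387]), 'grip_width': 0.08725070904037595}
scene {'fovy': 52.44990402780021, 'cx': 310.8260299069479, 'cy': 205.0420777145926, 'eye': array([ 0.98130291, -0.45427185,  0.94678107]), 'orientation': array([-141.8784753 ,   -0.71690789,   49.93039438])}
top {'fovy': 56.53656446883044, 'cx': 323.09438973240054, 'cy': 197.69477914037964, 'eye': array([ 0.28834206, -0.02246555,  0.97844696]), 'orientation': array([-167.80019148,    0.2416398 ,  -82.84258999])}
wrist {'fovy': 69.03469151493776, 'cx': 321.315020614685, 'cy': 205.35755725079386, 'tool_from_camera': array([[ 4.61917207e-04, -9.68171593e-01, -2.50286941e-01,
         6.78763025e-02],
       [ 9.99999746e-01,  5.82956720e-04, -4.09470211e-04,
        -3.97734198e-04],
       [ 5.42343881e-04, -2.50286688e-01,  9.68171617e-01,
        -1.53994175e-01],
       [ 0.00000000e+00,  0.00000000e+00,  0.00000000e+00,
         1.00000000e+00]])}
```

View pics/s0.png

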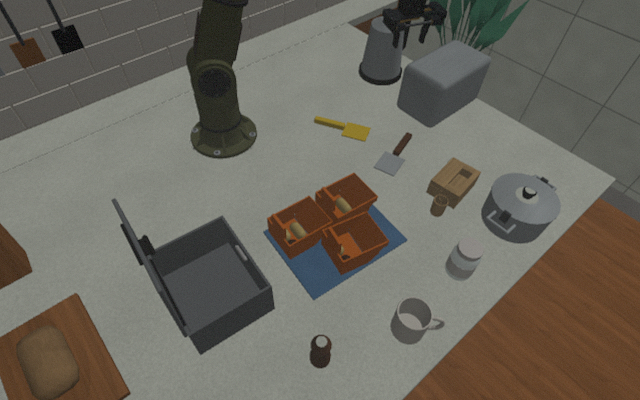

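View pics/t0.png

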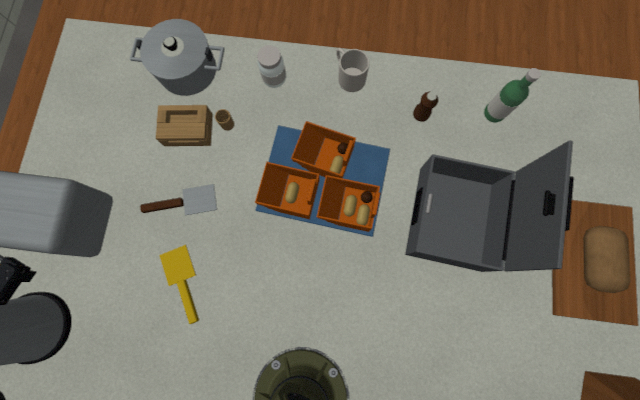

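View pics/w0.png

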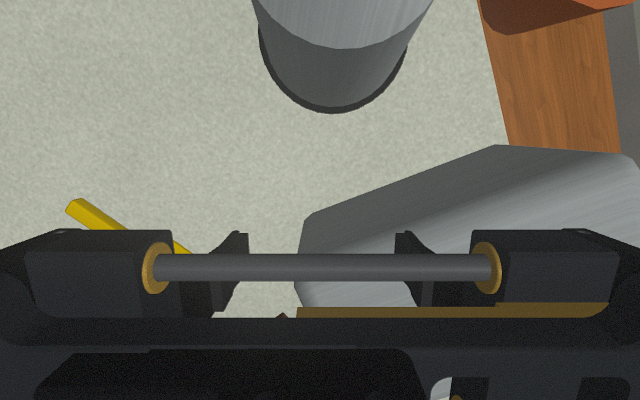

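```bash
cat >> h.py <<'E'
def cam(name):
    p=vision.camera_params(name)
    f=200/np.tan(np.radians(p['fovy']/2))
    if 'eye' in p:
        Rm=R.from_euler('xyz',p['orientation'],degrees=True).as_matrix(); e=p['eye']
    else:
        o=status.get_obs(); Rt=R.from_euler('xyz',o['tool_rot'],degrees=True).as_matrix()
        T=p['tool_from_camera']; Rm=Rt@T[:3,:3]; e=o['tool_pos']+Rt@T[:3,3]
    return f,p['cx'],p['cy'],Rm,np.array(e)
def ray(c,u,v):
    f,cx,cy,Rm,e=c; d=Rm@np.array([(u-cx)/f,(v-cy)/f,1]); return e,d/np.linalg.norm(d)
def onz(c,u,v,z):
    e,d=ray(c,u,v); return e+d*(z-e[2])/d[2]
def proj(c,P):
    f,cx,cy,Rm,e=c; q=(np.array(P)-e)@Rm; return np.stack([cx+f*q[...,0]/q[...,2],cy+f*q[...,1]/q[...,2]],-1)
def tri(c1,p1,c2,p2):
    e1,d1=ray(c1,*p1);e2,d2=ray(c2,*p2)
    A=np.stack([d1,-d2],1);s=np.linalg.lstsq(A,e2-e1,rcond=None)[0]
    a=e1+d1*s[0];b=e2+d2*s[1];return (a+b)/2,np.linalg.norm(a-b)
E
python3 - <<'E'
from h import *
im=np.load('/tmp/top.npy')
def sv(a,fn,s): cv2.imwrite('pics/'+fn+'.png',cv2.cvtColor(cv2.resize(a,None,fx=s,fy=s,interpolation=cv2.INTER_CUBIC),cv2.COLOR_RGB2BGR))
sv(im[110:250,240:400],'t0a',5)
sv(im[80:220,130:250],'t0b',4)
sv(im[130:290,390:590],'t0c',4)
s=np.load('/tmp/scene.npy')
sv(s[165:310,255:415],'s0a',5)
sv(s[120:230,365:485],'s0b',5)
E
```

```text
(no output)
```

View pics/t0a.png

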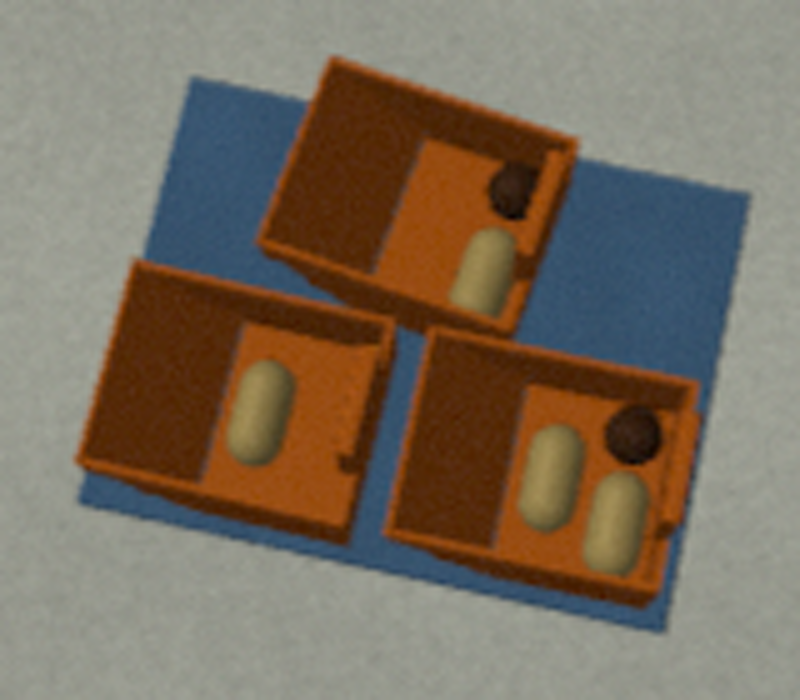

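View pics/t0b.png

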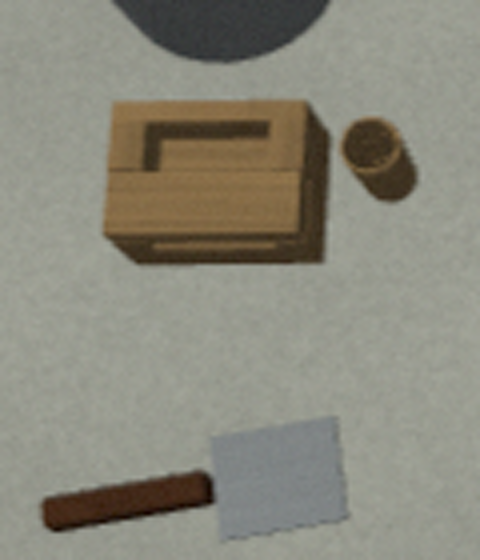

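View pics/t0c.png

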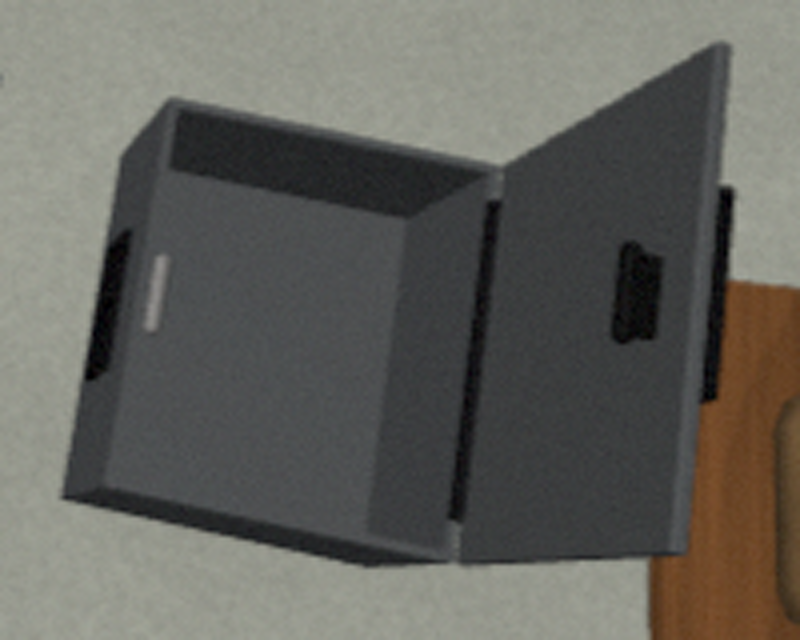

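View pics/s0a.png

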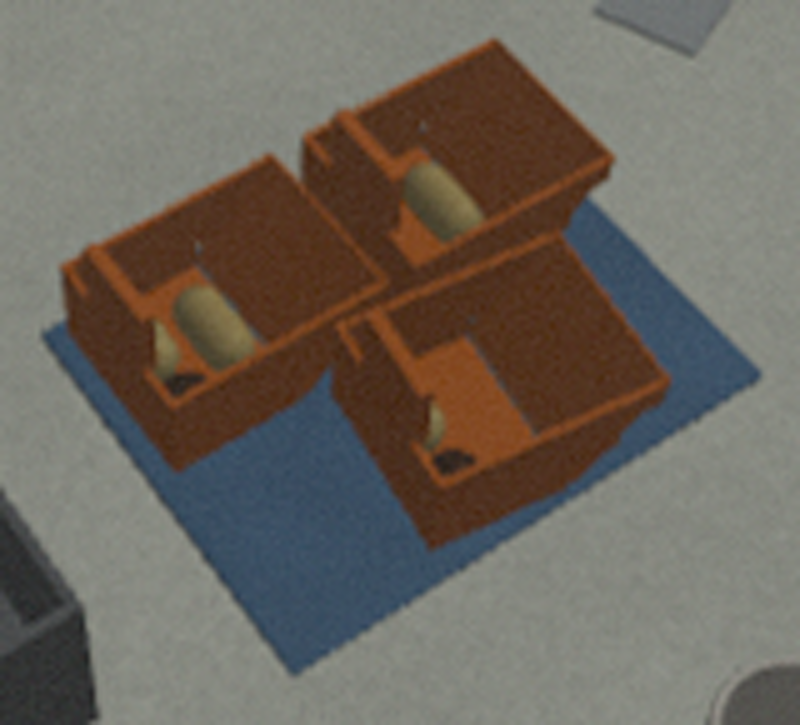

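View pics/s0b.png

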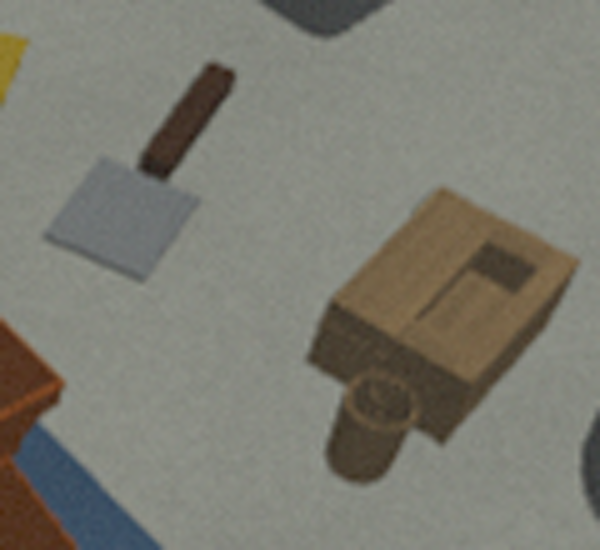

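Run:
```python
from h import *
c=cam('top')
def P(lst,ox,oy,s,z):
    return np.array([onz(c,ox+u/s-.4,oy+v/s-.4,z) for u,v in lst])
def show(n,a):
    print(n);print(a[:,:2].round(4)); d=np.linalg.norm(np.roll(a,-1,0)-a,axis=1); print(' sides',d.round(4),'centre',a.mean(0)[:2].round(4))
    e=a[1]-a[0]; print(' yaw01',np.degrees(np.arctan2(e[1],e[0])).round(1))
show('platter',P([(192,77),(748,193),(664,632),(80,503)],240,110,5,.006))
show('tubA',P([(137,263),(393,320),(348,525),(80,463)],240,110,5,.071))
show('tubB',P([(433,328),(698,382),(657,590),(388,533)],240,110,5,.071))
show('tubC',P([(333,60),(577,140),(513,328),(261,241)],240,110,5,.071))
show('caddy',P([(175,100),(500,170),(455,555),(65,495)],390,130,4,.12))
show('dock',P([(113,102),(305,102),(300,235),(104,235)],130,80,4,.058))
show('blade',P([(210,438),(336,417),(347,519),(220,541)],130,80,4,.004))
show('handle',P([(43,515),(208,488)],130,80,4,.02))
t=P([(372,145)],130,80,4,.068);print('tooth',t)
show('lidtop',P([(722,45),(685,553)],390,130,4,.31))
```

```text
platter
[[ 0.6871  0.1587]
 [ 0.6572 -0.1554]
 [ 0.4107 -0.1329]
 [ 0.4405  0.1816]]
 sides [0.3155 0.2475 0.3159 0.2476] centre [0.5489 0.013 ]
 yaw01 -95.4
tubA
[[0.5567 0.1593]
 [0.5429 0.0258]
 [0.4359 0.0345]
 [0.4503 0.1712]]
 sides [0.1342 0.1074 0.1375 0.1071] centre [0.4965 0.0977]
 yaw01 -95.9
tubB
[[ 0.5413  0.0052]
 [ 0.5298 -0.1303]
 [ 0.4226 -0.1201]
 [ 0.4343  0.0144]]
 sides [0.136  0.1076 0.1351 0.1073] centre [ 0.482  -0.0577]
 yaw01 -94.8
tubC
[[ 0.6789  0.0749]
 [ 0.6505 -0.0563]
 [ 0.5463 -0.0349]
 [ 0.5762  0.0982]]
 sides [0.1342 0.1064 0.1364 0.1053] centre [0.6129 0.0205]
 yaw01 -102.2
caddy
[[ 0.6109 -0.2471]
 [ 0.5908 -0.4425]
 [ 0.3602 -0.4211]
 [ 0.3663 -0.1996]]
 sides [0.1964 0.2317 0.2215 0.2491] centre [ 0.482  -0.3276]
 yaw01 -95.9
dock
[[0.6826 0.4775]
 [0.6983 0.3496]
 [0.605  0.3348]
 [0.5892 0.4628]]
 sides [0.1289 0.0945 0.1289 0.0945] centre [0.6438 0.4062]
 yaw01 -83.0
blade
[[0.4734 0.3884]
 [0.4983 0.3066]
 [0.4301 0.2863]
 [0.405  0.3674]]
 sides [0.0854 0.0711 0.0849 0.0715] centre [0.4517 0.3372]
 yaw01 -73.1
handle
[[0.4057 0.48  ]
 [0.4369 0.376 ]]
 sides [0.1085 0.1085] centre [0.4213 0.428 ]
 yaw01 -73.3
tooth [[0.66918792 0.29588915 0.068     ]]
lidtop
[[ 0.5987 -0.4526]
 [ 0.3577 -0.4331]]
 sides [0.2418 0.2418] centre [ 0.4782 -0.4429]
 yaw01 175.4
```

step_arm(series=[{"z":0.05},{"z":0.1},{"x":0.05,"y":-0.04,"z":0.13},{"x":0.1,"y":-0.08,"z":0.13},{"x":0.14,"y":-0.11,"z":0.13},{"x":0.18,"y":-0.14,"z":0.13},{"x":0.22,"y":-0.17,"z":0.13},{"x":0.25,"y":-0.2,"z":0.13},{"x":0.26,"y":-0.25,"z":0.13,"az":8},{"x":0.26,"y":-0.3,"z":0.13,"az":16},{"x":0.26,"y":-0.35,"z":0.13,"az":16},{"x":0.26,"y":-0.4,"z":0.13,"az":16}])

```text
invalid input
```

step_arm(series=[{"y":-0.05},{"y":-0.1},{"y":-0.15},{"y":-0.2},{"y":-0.25},{"y":-0.3},{"y":-0.35},{"y":-0.38},{"y":-0.4},{"y":-0.42},{"y":-0.42}])

```text
invalid input
```

Run:
```python
from h import *
np.set_printoptions(suppress=True,precision=3)
o=status.get_obs(); print(o['time_s'],o['qpos'],o['tool_pos'],o['tool_rot'],o['force'])
```

```text
0.15 [-67.833  18.43   -4.016  83.16    1.295  78.541  -3.26 ] [0.237 0.605 0.23 ] [-179.914    0.005  158.642] [-0.144 -0.493 -0.757]
```

step_arm(series=[{"ax":0,"ay":0,"az":0,"x":0,"y":0,"z":0.05,"claw":100},{"ax":0,"ay":0,"az":0,"x":0,"y":0,"z":0.1,"claw":100},{"ax":0,"ay":0,"az":0,"x":0.05,"y":-0.04,"z":0.13,"claw":100},{"ax":0,"ay":0,"az":0,"x":0.1,"y":-0.08,"z":0.13,"claw":100},{"ax":0,"ay":0,"az":0,"x":0.14,"y":-0.11,"z":0.13,"claw":100},{"ax":0,"ay":0,"az":0,"x":0.18,"y":-0.14,"z":0.13,"claw":100},{"ax":0,"ay":0,"az":0,"x":0.22,"y":-0.17,"z":0.13,"claw":100},{"ax":0,"ay":0,"az":0,"x":0.25,"y":-0.2,"z":0.13,"claw":100},{"ax":0,"ay":0,"az":8,"x":0.26,"y":-0.25,"z":0.13,"claw":100},{"ax":0,"ay":0,"az":16,"x":0.26,"y":-0.3,"z":0.13,"claw":100},{"ax":0,"ay":0,"az":16,"x":0.26,"y":-0.35,"z":0.13,"claw":100},{"ax":0,"ay":0,"az":16,"x":0.26,"y":-0.4,"z":0.13,"claw":100}])

```text
time_s: 1.35
tool_pos: [0.4966, 0.2244, 0.36]
tool_rot: [-180.0, -0.0, 174.6]
force: [0.6, -0.2, 1.3]
grip_width: 0.087
```

step_arm(series=[{"ax":0,"ay":0,"az":0,"x":0,"y":-0.05,"z":0,"claw":100},{"ax":0,"ay":0,"az":0,"x":0,"y":-0.1,"z":0,"claw":100},{"ax":0,"ay":0,"az":0,"x":0,"y":-0.15,"z":0,"claw":100},{"ax":0,"ay":0,"az":0,"x":0,"y":-0.2,"z":0,"claw":100},{"ax":0,"ay":0,"az":0,"x":0,"y":-0.25,"z":0,"claw":100},{"ax":0,"ay":0,"az":0,"x":0,"y":-0.3,"z":0,"claw":100},{"ax":0,"ay":0,"az":0,"x":0,"y":-0.35,"z":0,"claw":100},{"ax":0,"ay":0,"az":0,"x":0,"y":-0.4,"z":0,"claw":100},{"ax":0,"ay":0,"az":0,"x":0,"y":-0.45,"z":0,"claw":100},{"ax":0,"ay":0,"az":0,"x":0,"y":-0.5,"z":0,"claw":100},{"ax":0,"ay":0,"az":0,"x":0,"y":-0.5,"z":0,"claw":100}])

```text
time_s: 2.45
tool_pos: [0.4933, -0.2815, 0.3602]
tool_rot: [-179.7, -0.1, 173.9]
force: [0.6, -0.2, 0.9]
grip_width: 0.0873
```

```bash
cat > st.py <<'E'
from h import *
np.set_printoptions(suppress=True,precision=3)
o=status.get_obs(); print(o['time_s'],o['qpos'].round(1),o['tool_pos'],o['tool_rot'],o['force'],o['grip_width'])
E
python3 st.py
```

```text
2.45 [ -8.2   7.1  39.3  83.8  -4.2  90.7 114.8] [ 0.493 -0.282  0.36 ] [-179.716   -0.088  173.919] [ 0.645 -0.15   0.88 ] 0.08734494560970937
```

step_arm(series=[{"ax":-8,"ay":0.8,"az":0,"x":0,"y":0,"z":0,"claw":100},{"ax":-16,"ay":1.5,"az":0,"x":0,"y":0,"z":0,"claw":100},{"ax":-24,"ay":2.3,"az":0,"x":0,"y":0,"z":0,"claw":100},{"ax":-32,"ay":3.1,"az":0,"x":0,"y":0,"z":0,"claw":100},{"ax":-40,"ay":3.8,"az":0,"x":0,"y":0,"z":0,"claw":100},{"ax":-48,"ay":4.6,"az":0,"x":0,"y":0,"z":0,"claw":100},{"ax":-56,"ay":5.4,"az":0,"x":0,"y":0,"z":0,"claw":100},{"ax":-64,"ay":6.1,"az":0,"x":0,"y":0,"z":0,"claw":100},{"ax":-72,"ay":6.9,"az":0,"x":0,"y":0,"z":0,"claw":100},{"ax":-80,"ay":7.7,"az":0,"x":0,"y":0,"z":0,"claw":100},{"ax":-88,"ay":8.5,"az":0,"x":0,"y":0,"z":0,"claw":100},{"ax":-88,"ay":8.5,"az":0,"x":0,"y":0,"z":0,"claw":100}])

```text
time_s: 3.65
tool_pos: [0.4963, -0.2716, 0.3564]
tool_rot: [-91.4, -0.7, 174.7]
force: [-0.0, 0.6, -0.5]
grip_width: 0.0871
```

```bash
python3 st.py
```

```text
3.65 [-32.6  18.8  23.2 112.9  73.2  96.5  50.3] [ 0.496 -0.272  0.356] [-91.376  -0.744 174.658] [-0.01   0.614 -0.497] 0.08713937794936892
```

step_arm(series=[{"ax":-2,"ay":0,"az":0,"x":0,"y":-0.02,"z":-0.02,"claw":100},{"ax":-2,"ay":0,"az":0,"x":-0.01,"y":-0.05,"z":-0.05,"claw":100},{"ax":-2,"ay":0,"az":0,"x":-0.01,"y":-0.05,"z":-0.08,"claw":100},{"ax":-2,"ay":0,"az":0,"x":-0.01,"y":-0.05,"z":-0.08,"claw":100}])

```text
time_s: 4.05
tool_pos: [0.4855, -0.3238, 0.2788]
tool_rot: [-89.7, -0.2, 174.4]
force: [1.2, 1.3, 0.1]
grip_width: 0.0871
```

```bash
python3 st.py
```

```text
4.05 [-28.2  26.6  24.5 116.7  74.4  89.4  40.2] [ 0.485 -0.324  0.279] [-89.748  -0.155 174.373] [1.214 1.299 0.115] 0.08711604480376867
```

step_arm(series=[{"ax":8,"ay":-0.8,"az":0,"x":0,"y":0.02,"z":0.04,"claw":100},{"ax":16,"ay":-1.5,"az":0,"x":0,"y":0.04,"z":0.07,"claw":100},{"ax":24,"ay":-2.3,"az":0,"x":0,"y":0.06,"z":0.07,"claw":100},{"ax":32,"ay":-3.1,"az":0,"x":0,"y":0.08,"z":0.07,"claw":45},{"ax":40,"ay":-3.8,"az":0,"x":0,"y":0.1,"z":0.07,"claw":45},{"ax":48,"ay":-4.6,"az":0,"x":0,"y":0.12,"z":0.07,"claw":45},{"ax":56,"ay":-5.4,"az":0,"x":0,"y":0.14,"z":0.06,"claw":45},{"ax":64,"ay":-6.1,"az":0,"x":0,"y":0.16,"z":0.05,"claw":45},{"ax":72,"ay":-6.9,"az":0,"x":0,"y":0.18,"z":0.03,"claw":45},{"ax":80,"ay":-7.7,"az":0,"x":0,"y":0.2,"z":0.0,"claw":45},{"ax":89.6,"ay":-8.6,"az":0,"x":-0.01,"y":0.2,"z":-0.03,"claw":45},{"ax":89.6,"ay":-8.6,"az":0,"x":-0.01,"y":0.2,"z":-0.05,"claw":45}])

```text
time_s: 5.25
tool_pos: [0.4757, -0.1274, 0.2333]
tool_rot: [-179.9, 0.3, 174.2]
force: [0.6, -1.1, 0.1]
grip_width: 0.04
```

```bash
python3 st.py
python3 - <<'E'
from h import *
save('wrist','w1')
E
```

```text
5.25 [-21.5  -2.5  32.7 106.    1.5  75.8  95.1] [ 0.476 -0.127  0.233] [-179.897    0.339  174.233] [ 0.646 -1.113  0.134] 0.03996156606795188
```

View pics/w1.png

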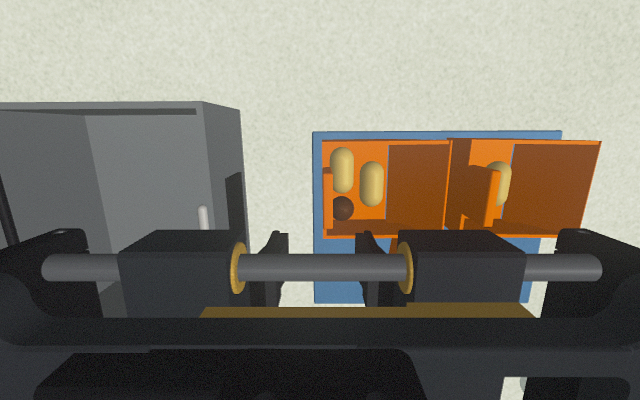

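Run:
```python
from h import *
im=np.load('/tmp/wrist.npy')
c=cam('wrist')
C=np.array([.482,-.0577]);a=np.radians(-95.2);x=np.array([np.cos(a),np.sin(a)]);y=np.array([-x[1],x[0]])
for dx in(59,69):
  for dy in (-28,28):
    for z in (.116,):
        print(dx,dy,z,proj(c,[*(C+dx/1e3*x+dy/1e3*y),z]).round(1))
for dx in (-69,69):
  for dy in (-55,55): print(proj(c,[*(C+dx/1e3*x+dy/1e3*y),.071]).round(1))
cr=im[120:250,300:460]
cv2.imwrite('pics/w1a.png',cv2.cvtColor(cv2.resize(cr,None,fx=5,fy=5,interpolation=cv2.INTER_CUBIC),cv2.COLOR_RGB2BGR))
```

```text
59 -28 0.116 [332.8 176.1]
59 28 0.116 [332.7 233.1]
69 -28 0.116 [322.  176.2]
69 28 0.116 [322.4 233.2]
[453.1 143.1]
[443.  241.2]
[321.9 144.2]
[322.6 241.9]
```

View pics/w1a.png

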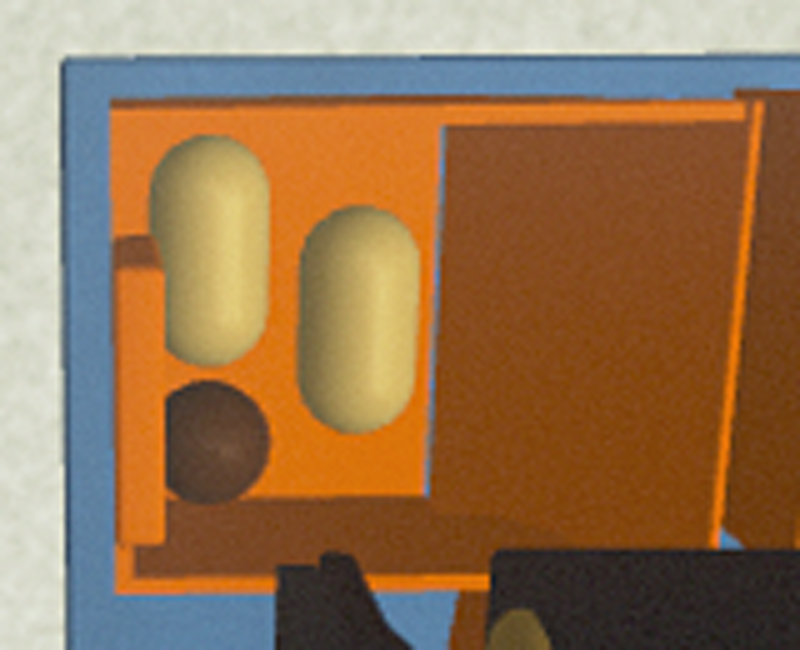

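step_arm(squeeze=45, series=[{"ax":0,"ay":0,"az":0.6,"x":0.001,"y":0.005,"z":-0.03,"claw":45},{"ax":0,"ay":0,"az":0.6,"x":0.001,"y":0.005,"z":-0.07,"claw":45},{"ax":0,"ay":0,"az":0.6,"x":0.001,"y":0.005,"z":-0.1,"claw":45},{"ax":0,"ay":0,"az":0.6,"x":0.001,"y":0.005,"z":-0.12,"claw":45},{"ax":0,"ay":0,"az":0.6,"x":0.001,"y":0.005,"z":-0.135,"claw":45},{"ax":0,"ay":0,"az":0.6,"x":0.001,"y":0.005,"z":-0.144,"claw":45},{"ax":0,"ay":0,"az":0.6,"x":0.001,"y":0.005,"z":-0.144,"claw":45}])

```text
time_s: 6.0
tool_pos: [0.4781, -0.1175, 0.0875]
tool_rot: [-179.6, 0.0, 175.2]
force: [-0.6, -0.4, 0.6]
grip_width: 0.0393
```

```bash
python3 st.py
python3 - <<'E'
from h import *
save('scene','s2',(225,150,425,300),4)
E
```

```text
6.0 [-20.5   6.6  32.9 115.8  -3.8  58.6  99.4] [ 0.478 -0.118  0.088] [-179.639    0.032  175.236] [-0.576 -0.432  0.624] 0.03926951346810941
```

View pics/s2.png

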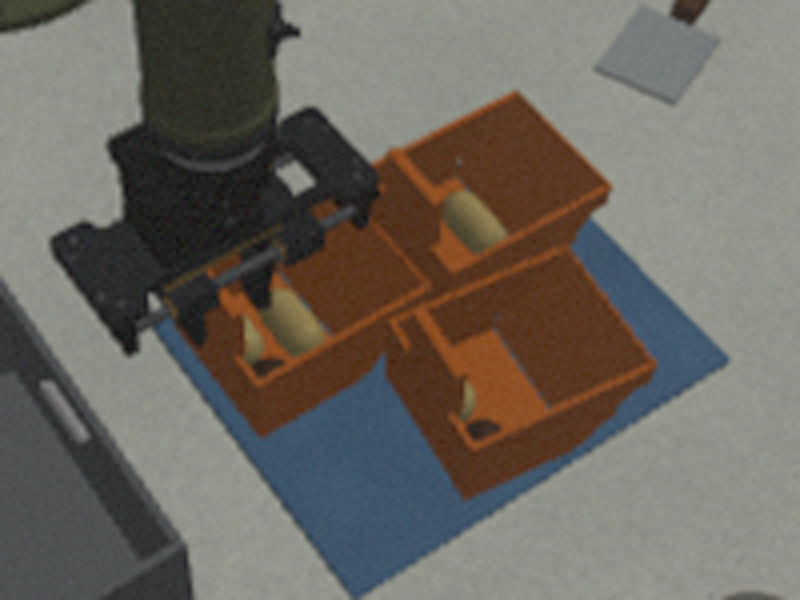

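step_arm(squeeze=45, series=[{"ax":0,"ay":0,"az":-0.4,"x":0,"y":-0.004,"z":0.001,"claw":45},{"ax":0,"ay":0,"az":-0.4,"x":0,"y":-0.004,"z":0.001,"claw":0},{"ax":0,"ay":0,"az":-0.4,"x":0,"y":-0.004,"z":0.001,"claw":0},{"ax":0,"ay":0,"az":-0.4,"x":0,"y":-0.004,"z":0.001,"claw":0},{"ax":0,"ay":0,"az":-0.4,"x":0,"y":-0.004,"z":0.001,"claw":0},{"ax":0,"ay":0,"az":-0.4,"x":0,"y":-0.004,"z":0.001,"claw":0},{"ax":0,"ay":0,"az":-0.4,"x":0,"y":-0.004,"z":0.001,"claw":0}])

```text
time_s: 6.75
tool_pos: [0.4775, -0.1221, 0.0877]
tool_rot: [-179.6, -0.0, 174.7]
force: [-1.0, 0.0, 0.7]
grip_width: 0.0095
```

```bash
python3 st.py
```

```text
6.75 [-20.2   6.7  33.2 115.7  -3.9  58.7  99.5] [ 0.478 -0.122  0.088] [-179.633   -0.04   174.694] [-1.014  0.011  0.674] 0.009481917731223918
```

step_arm(series=[{"ax":0,"ay":0,"az":0,"x":0,"y":0,"z":0.02,"claw":0},{"ax":0,"ay":0,"az":0,"x":0,"y":0,"z":0.05,"claw":0},{"ax":0,"ay":0,"az":0,"x":0,"y":0,"z":0.09,"claw":0},{"ax":0,"ay":0,"az":0,"x":0,"y":0,"z":0.13,"claw":0},{"ax":0,"ay":0,"az":0,"x":0,"y":-0.02,"z":0.17,"claw":0},{"ax":0,"ay":0,"az":0,"x":0,"y":-0.05,"z":0.2,"claw":0},{"ax":0,"ay":0,"az":0,"x":0.005,"y":-0.08,"z":0.22,"claw":0},{"ax":0,"ay":0,"az":0,"x":0.01,"y":-0.11,"z":0.22,"claw":0},{"ax":0,"ay":0,"az":0,"x":0.01,"y":-0.14,"z":0.22,"claw":0},{"ax":0,"ay":0,"az":0,"x":0.01,"y":-0.17,"z":0.22,"claw":0},{"ax":0,"ay":0,"az":0,"x":0.01,"y":-0.19,"z":0.22,"claw":0},{"ax":0,"ay":0,"az":0,"x":0.01,"y":-0.195,"z":0.22,"claw":0}])

```text
time_s: 7.95
tool_pos: [0.486, -0.3201, 0.3067]
tool_rot: [-179.5, -0.2, 174.4]
force: [0.5, -0.5, -3.0]
grip_width: 0.0098
```

```bash
python3 st.py
python3 - <<'E'
from h import *
save('scene','s3');save('top','t3')
E
```

```text
7.95 [ -8.3  10.1  44.7  87.8  -6.6  85.  121. ] [ 0.486 -0.32   0.307] [-179.504   -0.155  174.425] [ 0.488 -0.471 -3.018] 0.009832624084985848
```

View pics/s3.png

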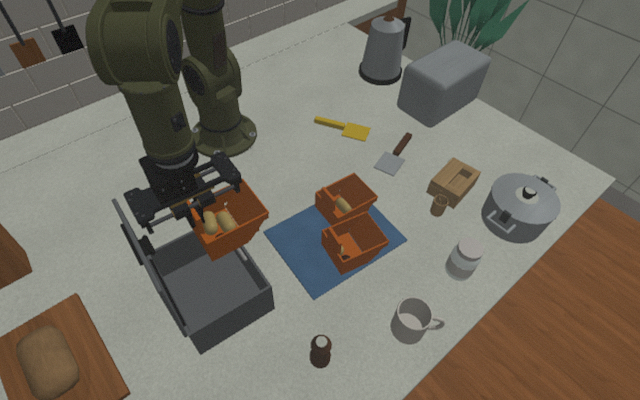

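step_arm(series=[{"ax":-8,"ay":0.8,"az":0,"x":0,"y":0,"z":0,"claw":0},{"ax":-16,"ay":1.5,"az":0,"x":0,"y":0,"z":0,"claw":0},{"ax":-24,"ay":2.3,"az":0,"x":0,"y":0,"z":0,"claw":0},{"ax":-32,"ay":3.1,"az":0,"x":0,"y":0,"z":-0.005,"claw":0},{"ax":-40,"ay":3.8,"az":0,"x":0,"y":0,"z":-0.01,"claw":0},{"ax":-46,"ay":4.4,"az":0,"x":0,"y":0,"z":-0.015,"claw":0},{"ax":-52,"ay":5.0,"az":0,"x":0,"y":0,"z":-0.02,"claw":0},{"ax":-58,"ay":5.5,"az":0,"x":0,"y":0,"z":-0.025,"claw":0},{"ax":-64,"ay":6.1,"az":0,"x":0,"y":0,"z":-0.025,"claw":0},{"ax":-70,"ay":6.7,"az":0,"x":0,"y":0,"z":-0.025,"claw":0},{"ax":-76,"ay":7.3,"az":0,"x":0,"y":0,"z":-0.025,"claw":0},{"ax":-82,"ay":7.9,"az":0,"x":0,"y":0,"z":-0.025,"claw":0}])

```text
time_s: 9.25
tool_pos: [0.4888, -0.3147, 0.2816]
tool_rot: [-97.2, -0.1, 174.8]
force: [0.4, 0.2, -2.0]
grip_width: 0.0097
```

step_arm(series=[{"ax":-6,"ay":0.6,"az":0,"x":0,"y":0,"z":0,"claw":0},{"ax":-10,"ay":0.9,"az":0,"x":0,"y":0,"z":0,"claw":0},{"ax":-10,"ay":0.9,"az":0,"x":0,"y":0,"z":0,"claw":0},{"ax":-10,"ay":0.9,"az":0,"x":0,"y":0,"z":0,"claw":0},{"ax":-10,"ay":0.9,"az":0,"x":0,"y":0,"z":0,"claw":0},{"ax":-10,"ay":0.9,"az":0,"x":0,"y":0,"z":0,"claw":0}])

```text
time_s: 9.85
tool_pos: [0.4878, -0.3172, 0.2832]
tool_rot: [-87.3, 0.0, 174.5]
force: [0.1, -0.0, -1.4]
grip_width: 0.0097
```

```bash
python3 st.py
python3 - <<'E'
from h import *
save('scene','s4');save('top','t4')
E
```

```text
9.85 [-36.4  30.   33.4 116.7  72.3  87.2  39.9] [ 0.488 -0.317  0.283] [-87.343   0.031 174.471] [ 0.114 -0.012 -1.351] 0.009745054042279232
```

View pics/s4.png

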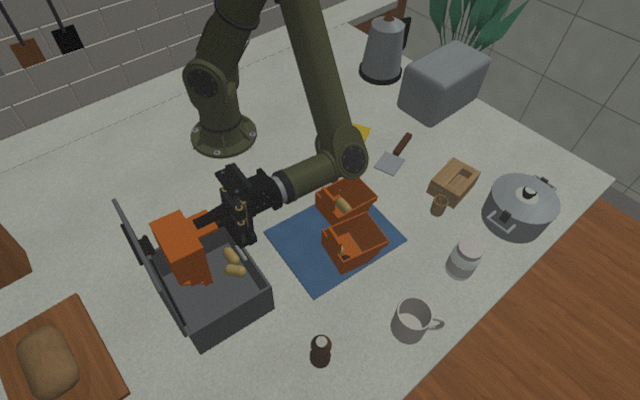

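View pics/t4.png

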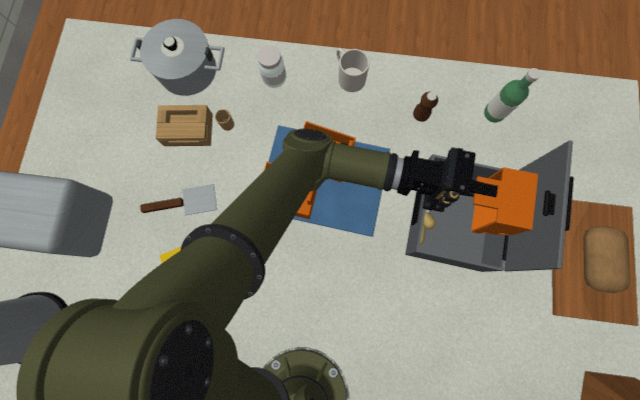

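step_arm(series=[{"ax":8,"ay":-0.8,"az":0,"x":0,"y":0,"z":0.01,"claw":0},{"ax":16,"ay":-1.5,"az":0,"x":0,"y":0,"z":0.025,"claw":0},{"ax":24,"ay":-2.3,"az":0,"x":0,"y":0,"z":0.025,"claw":0},{"ax":32,"ay":-3.1,"az":0,"x":0,"y":0,"z":0.025,"claw":0},{"ax":40,"ay":-3.8,"az":0,"x":0,"y":0,"z":0.025,"claw":0},{"ax":48,"ay":-4.6,"az":0,"x":0,"y":0,"z":0.025,"claw":0},{"ax":56,"ay":-5.4,"az":0,"x":0,"y":0,"z":0.025,"claw":0},{"ax":64,"ay":-6.1,"az":0,"x":0,"y":0,"z":0.025,"claw":0},{"ax":72,"ay":-6.9,"az":0,"x":0,"y":0,"z":0.025,"claw":0},{"ax":80,"ay":-7.7,"az":0,"x":0,"y":0,"z":0.025,"claw":0},{"ax":88,"ay":-8.4,"az":0,"x":0,"y":0,"z":0.025,"claw":0},{"ax":92,"ay":-8.8,"az":0,"x":0,"y":0,"z":0.025,"claw":0}])

```text
time_s: 11.15
tool_pos: [0.4856, -0.3204, 0.3093]
tool_rot: [-179.8, 0.0, 174.4]
force: [-1.7, -0.8, -1.8]
grip_width: 0.0099
```

```bash
python3 st.py
python3 - <<'E'
from h import *
save('scene','s5');save('top','t5',(390,110,600,290),4)
E
```

```text
11.15 [-10.3  10.3  47.4  87.6  -7.4  85.2 121.7] [ 0.486 -0.32   0.309] [-179.77     0.044  174.393] [-1.661 -0.788 -1.841] 0.009935682186109553
```

View pics/s5.png

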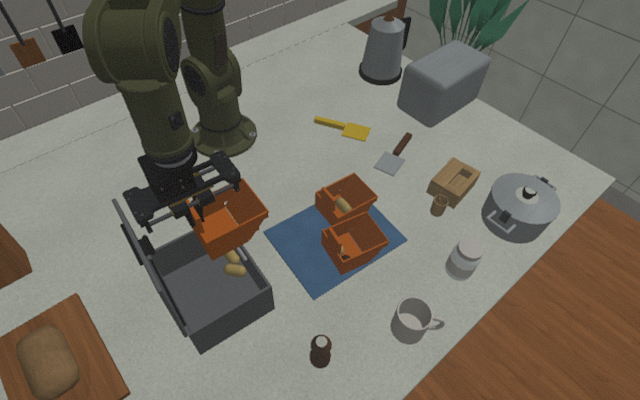

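View pics/t5.png

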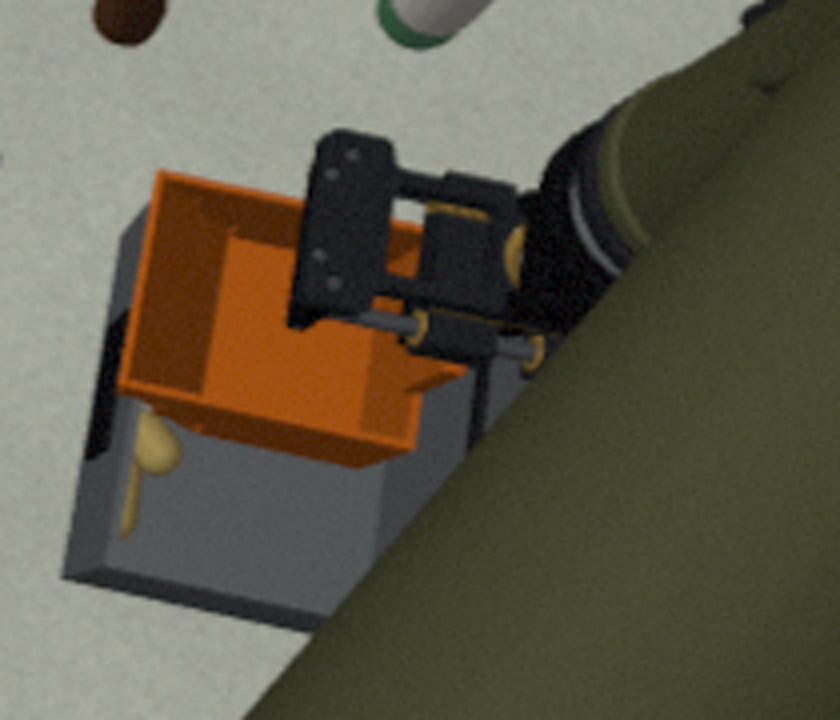

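step_arm(series=[{"ax":0,"ay":0,"az":0,"x":0,"y":0.03,"z":0,"claw":0},{"ax":0,"ay":0,"az":0,"x":-0.003,"y":0.07,"z":0,"claw":0},{"ax":0,"ay":0,"az":0,"x":-0.006,"y":0.11,"z":0,"claw":0},{"ax":0,"ay":0,"az":0,"x":-0.008,"y":0.15,"z":-0.02,"claw":0},{"ax":0,"ay":0,"az":0.2,"x":-0.008,"y":0.18,"z":-0.05,"claw":0},{"ax":0,"ay":0,"az":0.2,"x":-0.008,"y":0.196,"z":-0.08,"claw":0},{"ax":0,"ay":0,"az":0.2,"x":-0.008,"y":0.197,"z":-0.12,"claw":0},{"ax":0,"ay":0,"az":0.2,"x":-0.008,"y":0.197,"z":-0.16,"claw":0},{"ax":0,"ay":0,"az":0.2,"x":-0.008,"y":0.197,"z":-0.19,"claw":0},{"ax":0,"ay":0,"az":0.2,"x":-0.008,"y":0.197,"z":-0.208,"claw":0},{"ax":0,"ay":0,"az":0.2,"x":-0.008,"y":0.197,"z":-0.218,"claw":0},{"ax":0,"ay":0,"az":0.2,"x":-0.008,"y":0.197,"z":-0.218,"claw":0}])

```text
time_s: 12.45
tool_pos: [0.479, -0.1194, 0.0892]
tool_rot: [-179.6, -0.1, 175.0]
force: [-0.3, -0.2, -1.6]
grip_width: 0.0096
```

```bash
python3 st.py
python3 - <<'E'
from h import *
save('scene','s6')
E
```

```text
12.45 [-24.6   7.   37.5 115.6  -4.5  59.  100. ] [ 0.479 -0.119  0.089] [-179.565   -0.133  174.986] [-0.289 -0.205 -1.637] 0.009560896541008236
```

View pics/s6.png

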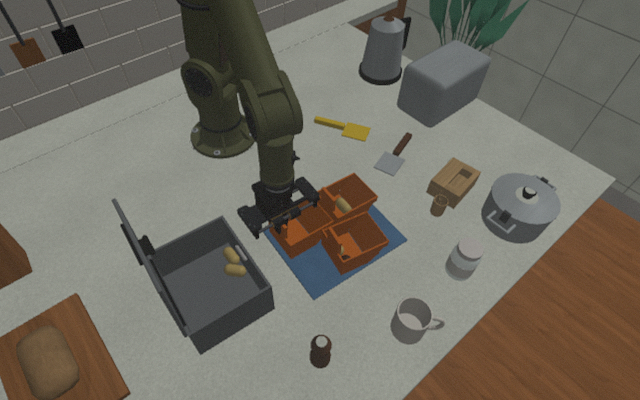

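step_arm(series=[{"ax":0,"ay":0,"az":0,"x":0,"y":0,"z":-0.002,"claw":0},{"ax":0,"ay":0,"az":0,"x":0,"y":0,"z":-0.002,"claw":45},{"ax":0,"ay":0,"az":0,"x":0,"y":0,"z":-0.002,"claw":45},{"ax":0,"ay":0,"az":0,"x":0,"y":0,"z":-0.002,"claw":45},{"ax":0,"ay":0,"az":0,"x":0,"y":0,"z":0.03,"claw":45},{"ax":0,"ay":0,"az":0,"x":0,"y":0,"z":0.07,"claw":45},{"ax":0,"ay":0,"az":0,"x":0,"y":0.03,"z":0.12,"claw":45},{"ax":0,"ay":0,"az":0,"x":0,"y":0.07,"z":0.15,"claw":45},{"ax":0,"ay":0,"az":0,"x":0.005,"y":0.11,"z":0.15,"claw":45},{"ax":0,"ay":0,"az":0,"x":0.01,"y":0.153,"z":0.15,"claw":45},{"ax":0,"ay":0,"az":0,"x":0.01,"y":0.153,"z":0.15,"claw":45}])

```text
time_s: 13.6
tool_pos: [0.4897, 0.0401, 0.24]
tool_rot: [-179.8, -0.0, 175.5]
force: [-0.8, -0.4, -0.4]
grip_width: 0.0391
```

```bash
python3 st.py
python3 - <<'E'
from h import *
save('top','t7');save('wrist','w7')
E
```

```text
13.6 [-35.6  -2.2  27.1 105.1   1.3  77.   76.7] [0.49 0.04 0.24] [-179.77    -0.023  175.451] [-0.842 -0.37  -0.401] 0.03909207542739292
```

View pics/t7.png

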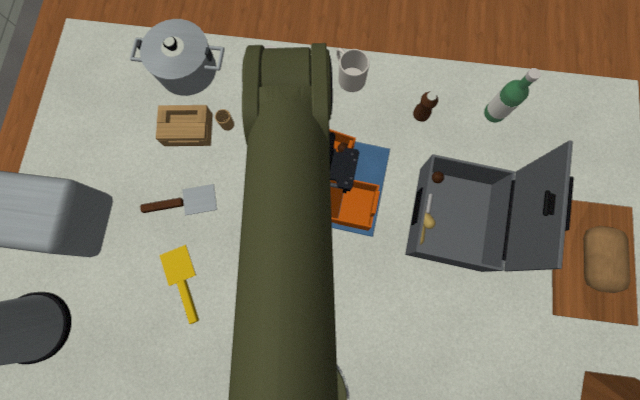

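View pics/w7.png

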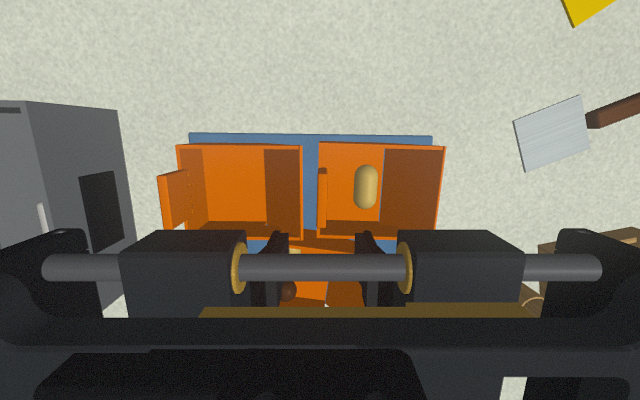

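Run:
```python
from h import *
c=cam('wrist')
for p in [(318,169),(328,169),(318,228),(327,228),(322.5,198)]: print(onz(c,*p,.116).round(4))
im=np.load('/tmp/wrist.npy')
cv2.imwrite('pics/w7a.png',cv2.cvtColor(cv2.resize(im[130:250,300:450],None,fx=5,fy=5,interpolation=cv2.INTER_CUBIC),cv2.COLOR_RGB2BGR))
```

```text
[0.457  0.0317 0.116 ]
[0.4578 0.0412 0.116 ]
[0.5161 0.0264 0.116 ]
[0.5169 0.0354 0.116 ]
[0.4856 0.0335 0.116 ]
```

View pics/w7a.png

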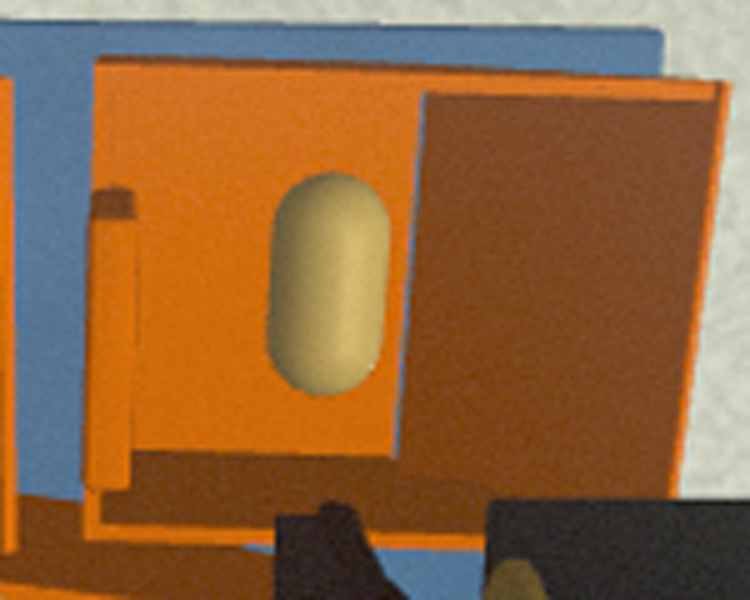

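step_arm(series=[{"ax":0,"ay":0,"az":-0.5,"x":-0.0015,"y":-0.005,"z":-0.04,"claw":45},{"ax":0,"ay":0,"az":-0.5,"x":-0.0015,"y":-0.005,"z":-0.08,"claw":45},{"ax":0,"ay":0,"az":-0.5,"x":-0.0015,"y":-0.005,"z":-0.11,"claw":45},{"ax":0,"ay":0,"az":-0.5,"x":-0.0015,"y":-0.005,"z":-0.11,"claw":45},{"ax":0,"ay":0,"az":-0.5,"x":-0.0015,"y":-0.005,"z":-0.11,"claw":45}])

```text
time_s: 14.2
tool_pos: [0.4882, 0.0264, 0.1302]
tool_rot: [-179.6, -0.1, 174.2]
force: [0.1, -0.1, -0.3]
grip_width: 0.0392
```

step_arm(series=[{"ax":0,"ay":0,"az":0.4,"x":0,"y":0.007,"z":0,"claw":45},{"ax":0,"ay":0,"az":0.4,"x":0,"y":0.007,"z":0,"claw":45},{"ax":0,"ay":0,"az":0.4,"x":0,"y":0.007,"z":-0.025,"claw":45},{"ax":0,"ay":0,"az":0.4,"x":0,"y":0.007,"z":-0.042,"claw":45},{"ax":0,"ay":0,"az":0.4,"x":0,"y":0.007,"z":-0.042,"claw":45}])

```text
time_s: 14.7
tool_pos: [0.487, 0.0348, 0.0867]
tool_rot: [-179.6, -0.2, 174.8]
force: [-0.2, 0.4, -0.3]
grip_width: 0.039
```

step_arm(series=[{"ax":0,"ay":0,"az":0,"x":0,"y":0,"z":0,"claw":0},{"ax":0,"ay":0,"az":0,"x":0,"y":0,"z":0,"claw":0},{"ax":0,"ay":0,"az":0,"x":0,"y":0,"z":0,"claw":0},{"ax":0,"ay":0,"az":0,"x":0,"y":0,"z":0,"claw":0},{"ax":0,"ay":0,"az":0,"x":0,"y":0,"z":0,"claw":0}])

```text
time_s: 15.2
tool_pos: [0.4885, 0.035, 0.0882]
tool_rot: [-179.7, -0.0, 174.8]
force: [-0.7, 0.4, 1.7]
grip_width: 0.0097
```

```bash
python3 st.py
```

```text
15.2 [-34.3   6.2  28.4 115.9  -3.   58.8  80.3] [0.489 0.035 0.088] [-179.666   -0.003  174.752] [-0.739  0.431  1.673] 0.009724758868010412
```

step_arm(series=[{"ax":0,"ay":0,"az":0,"x":0,"y":0,"z":0.02,"claw":0},{"ax":0,"ay":0,"az":0,"x":0,"y":0,"z":0.06,"claw":0},{"ax":0,"ay":0,"az":0,"x":0,"y":0,"z":0.1,"claw":0},{"ax":0,"ay":0,"az":0,"x":0,"y":0,"z":0.14,"claw":0},{"ax":0,"ay":0,"az":0,"x":0,"y":-0.03,"z":0.18,"claw":0},{"ax":0,"ay":0,"az":0,"x":0,"y":-0.07,"z":0.21,"claw":0},{"ax":0,"ay":0,"az":0,"x":0,"y":-0.11,"z":0.22,"claw":0},{"ax":0,"ay":0,"az":0,"x":0,"y":-0.15,"z":0.22,"claw":0},{"ax":0,"ay":0,"az":0,"x":0,"y":-0.19,"z":0.22,"claw":0},{"ax":0,"ay":0,"az":0,"x":0,"y":-0.23,"z":0.22,"claw":0},{"ax":0,"ay":0,"az":0,"x":0,"y":-0.27,"z":0.22,"claw":0},{"ax":0,"ay":0,"az":0,"x":0,"y":-0.3,"z":0.22,"claw":0}])

```text
time_s: 16.4
tool_pos: [0.4869, -0.2681, 0.3075]
tool_rot: [-179.6, -0.1, 174.6]
force: [0.0, 0.8, -1.7]
grip_width: 0.0097
```

step_arm(series=[{"ax":0,"ay":0,"az":0,"x":0,"y":-0.03,"z":0,"claw":0},{"ax":0,"ay":0,"az":0,"x":0,"y":-0.055,"z":0,"claw":0},{"ax":0,"ay":0,"az":0,"x":0,"y":-0.055,"z":0,"claw":0},{"ax":0,"ay":0,"az":0,"x":0,"y":-0.055,"z":0,"claw":0}])

```text
time_s: 16.8
tool_pos: [0.4876, -0.3203, 0.307]
tool_rot: [-179.6, -0.1, 174.7]
force: [-0.5, 1.1, -1.5]
grip_width: 0.0097
```

```bash
python3 st.py
```

```text
16.8 [-12.5  11.1  50.2  87.6  -8.2  85.2 122.5] [ 0.488 -0.32   0.307] [-179.639   -0.146  174.681] [-0.541  1.097 -1.549] 0.009692504565882894
```

Same pour.

step_arm(series=[{"ax":-8,"ay":0.8,"az":0,"x":0,"y":0,"z":0,"claw":0},{"ax":-16,"ay":1.5,"az":0,"x":0,"y":0,"z":0,"claw":0},{"ax":-24,"ay":2.3,"az":0,"x":0,"y":0,"z":0,"claw":0},{"ax":-32,"ay":3.1,"az":0,"x":0,"y":0,"z":-0.005,"claw":0},{"ax":-40,"ay":3.8,"az":0,"x":0,"y":0,"z":-0.01,"claw":0},{"ax":-46,"ay":4.4,"az":0,"x":0,"y":0,"z":-0.015,"claw":0},{"ax":-52,"ay":5.0,"az":0,"x":0,"y":0,"z":-0.02,"claw":0},{"ax":-58,"ay":5.5,"az":0,"x":0,"y":0,"z":-0.025,"claw":0},{"ax":-64,"ay":6.1,"az":0,"x":0,"y":0,"z":-0.025,"claw":0},{"ax":-70,"ay":6.7,"az":0,"x":0,"y":0,"z":-0.025,"claw":0},{"ax":-76,"ay":7.3,"az":0,"x":0,"y":0,"z":-0.025,"claw":0},{"ax":-82,"ay":7.9,"az":0,"x":0,"y":0,"z":-0.025,"claw":0}])

```text
time_s: 18.0
tool_pos: [0.4894, -0.3177, 0.2816]
tool_rot: [-97.2, -0.2, 174.8]
force: [0.5, -0.8, -1.3]
grip_width: 0.0095
```

step_arm(series=[{"ax":-6,"ay":0.6,"az":0,"x":0,"y":0,"z":0,"claw":0},{"ax":-10,"ay":0.9,"az":0,"x":0,"y":0,"z":0,"claw":0},{"ax":-10,"ay":0.9,"az":0,"x":0,"y":0,"z":0,"claw":0},{"ax":-10,"ay":0.9,"az":0,"x":0,"y":0,"z":0,"claw":0},{"ax":-10,"ay":0.9,"az":0,"x":0,"y":0,"z":0,"claw":0},{"ax":-10,"ay":0.9,"az":0,"x":0,"y":0,"z":0,"claw":0}])

```text
time_s: 18.6
tool_pos: [0.4883, -0.3203, 0.2831]
tool_rot: [-87.4, -0.1, 174.4]
force: [0.0, -0.2, -1.4]
grip_width: 0.0093
```

```bash
python3 st.py
python3 - <<'E'
from h import *
save('scene','s8')
E
```

```text
18.6 [-41.8  32.3  40.3 116.8  70.   83.6  41. ] [ 0.488 -0.32   0.283] [-87.356  -0.051 174.43 ] [ 0.024 -0.158 -1.351] 0.009340166186017618
```

View pics/s8.png

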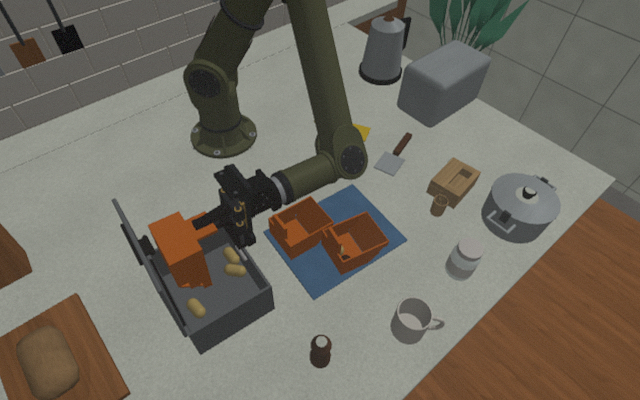

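step_arm(series=[{"ax":8,"ay":-0.8,"az":0,"x":0,"y":0,"z":0.01,"claw":0},{"ax":16,"ay":-1.5,"az":0,"x":0,"y":0,"z":0.025,"claw":0},{"ax":24,"ay":-2.3,"az":0,"x":0,"y":0,"z":0.025,"claw":0},{"ax":32,"ay":-3.1,"az":0,"x":0,"y":0,"z":0.025,"claw":0},{"ax":40,"ay":-3.8,"az":0,"x":0,"y":0,"z":0.025,"claw":0},{"ax":48,"ay":-4.6,"az":0,"x":0,"y":0,"z":0.025,"claw":0},{"ax":56,"ay":-5.4,"az":0,"x":0,"y":0,"z":0.025,"claw":0},{"ax":64,"ay":-6.1,"az":0,"x":0,"y":0,"z":0.025,"claw":0},{"ax":72,"ay":-6.9,"az":0,"x":0,"y":0,"z":0.025,"claw":0},{"ax":80,"ay":-7.7,"az":0,"x":0,"y":0,"z":0.025,"claw":0},{"ax":88,"ay":-8.4,"az":0,"x":0,"y":0,"z":0.025,"claw":0},{"ax":92,"ay":-8.8,"az":0,"x":0,"y":0,"z":0.025,"claw":0}])

```text
time_s: 19.85
tool_pos: [0.4861, -0.3234, 0.3095]
tool_rot: [-179.8, 0.0, 174.5]
force: [-0.7, -1.0, -0.9]
grip_width: 0.01
```

step_arm(series=[{"ax":0,"ay":0,"az":0,"x":0,"y":0.03,"z":0,"claw":0},{"ax":0,"ay":0,"az":0,"x":0,"y":0.07,"z":0,"claw":0},{"ax":0,"ay":0,"az":0,"x":0,"y":0.11,"z":0,"claw":0},{"ax":0,"ay":0,"az":0,"x":0,"y":0.15,"z":0,"claw":0},{"ax":0,"ay":0,"az":0,"x":0,"y":0.19,"z":0,"claw":0},{"ax":0,"ay":0,"az":0,"x":0,"y":0.23,"z":0,"claw":0},{"ax":0,"ay":0,"az":0,"x":0,"y":0.27,"z":-0.01,"claw":0},{"ax":0,"ay":0,"az":0,"x":0,"y":0.31,"z":-0.02,"claw":0},{"ax":0,"ay":0,"az":0,"x":0,"y":0.34,"z":-0.04,"claw":0},{"ax":0,"ay":0,"az":0,"x":0,"y":0.356,"z":-0.07,"claw":0},{"ax":0,"ay":0,"az":0,"x":0,"y":0.356,"z":-0.1,"claw":0},{"ax":0,"ay":0,"az":0,"x":0,"y":0.356,"z":-0.1,"claw":0}])

```text
time_s: 21.05
tool_pos: [0.4846, 0.0349, 0.2043]
tool_rot: [-179.4, -0.5, 174.8]
force: [-0.1, 0.1, -1.0]
grip_width: 0.0093
```

```bash
python3 st.py
```

```text
21.05 [-41.2  -1.4  33.5 108.4   1.3  73.4  76.6] [0.485 0.035 0.204] [-179.432   -0.528  174.78 ] [-0.111  0.137 -1.039] 0.009284455499083535
```

step_arm(series=[{"ax":0,"ay":0,"az":0,"x":0.002,"y":0,"z":-0.04,"claw":0},{"ax":0,"ay":0,"az":0,"x":0.002,"y":0,"z":-0.08,"claw":0},{"ax":0,"ay":0,"az":0,"x":0.002,"y":0,"z":-0.1,"claw":0},{"ax":0,"ay":0,"az":0,"x":0.002,"y":0,"z":-0.112,"claw":0},{"ax":0,"ay":0,"az":0,"x":0.002,"y":0,"z":-0.112,"claw":0}])

```text
time_s: 21.55
tool_pos: [0.4898, 0.035, 0.0957]
tool_rot: [-179.6, -0.2, 174.7]
force: [0.6, 0.0, -1.4]
grip_width: 0.0096
```

```bash
python3 st.py;python3 - <<'E'
from h import *
save('scene','s9',(225,150,425,300),4)
E
```

```text
21.55 [-39.9   6.1  34.4 115.4  -3.5  59.9  80.7] [0.49  0.035 0.096] [-179.579   -0.156  174.682] [ 0.593  0.014 -1.398] 0.009644907568601258
```

View pics/s9.png

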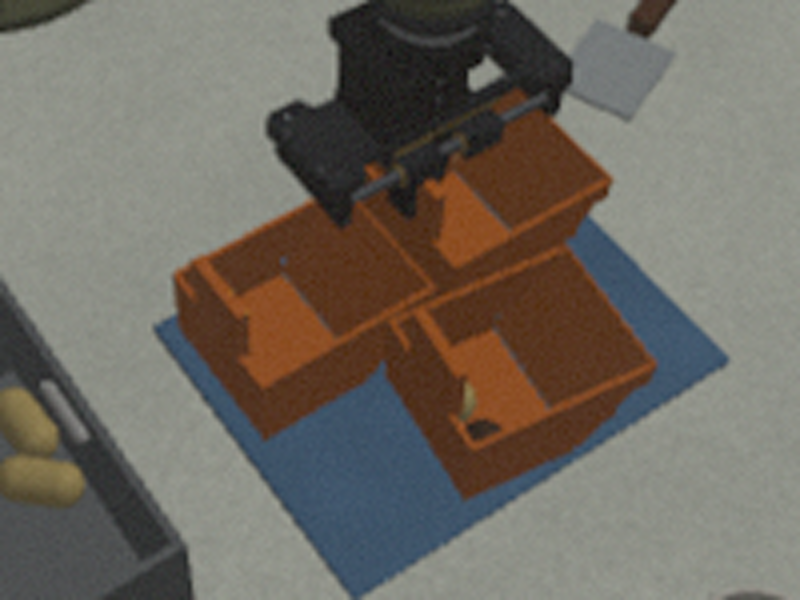

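step_arm(series=[{"ax":0,"ay":0,"az":0,"x":-0.001,"y":0,"z":-0.008,"claw":0},{"ax":0,"ay":0,"az":0,"x":-0.001,"y":0,"z":-0.008,"claw":0},{"ax":0,"ay":0,"az":0,"x":-0.001,"y":0,"z":-0.008,"claw":45},{"ax":0,"ay":0,"az":0,"x":-0.001,"y":0,"z":-0.008,"claw":45},{"ax":0,"ay":0,"az":0,"x":-0.001,"y":0,"z":-0.008,"claw":45},{"ax":0,"ay":0,"az":0,"x":-0.001,"y":0,"z":0.03,"claw":45},{"ax":0,"ay":0,"az":0,"x":-0.001,"y":0,"z":0.07,"claw":45},{"ax":0,"ay":0,"az":0,"x":0.03,"y":-0.02,"z":0.11,"claw":45},{"ax":0,"ay":0,"az":-5,"x":0.07,"y":-0.05,"z":0.15,"claw":45},{"ax":0,"ay":0,"az":-7,"x":0.1,"y":-0.07,"z":0.15,"claw":45},{"ax":0,"ay":0,"az":-7,"x":0.11,"y":-0.077,"z":0.15,"claw":45},{"ax":0,"ay":0,"az":-7,"x":0.11,"y":-0.077,"z":0.15,"claw":45}])

```text
time_s: 22.8
tool_pos: [0.6013, -0.0434, 0.2456]
tool_rot: [-179.5, -0.0, 167.6]
force: [-0.6, -0.4, -0.6]
grip_width: 0.0391
```

```bash
python3 st.py;python3 - <<'E'
from h import *
save('wrist','w10'); save('top','t10')
E
```

```text
22.8 [-32.4  14.3  40.4  90.2  -8.9  79.1  86.4] [ 0.601 -0.043  0.246] [-179.483   -0.048  167.563] [-0.639 -0.379 -0.647] 0.039117909331450006
```

View pics/w10.png

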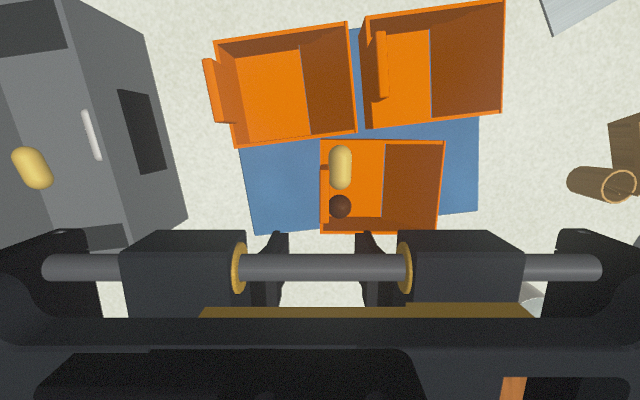

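View pics/t10.png

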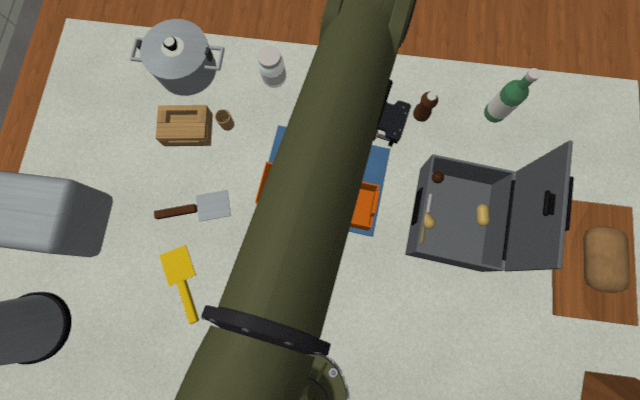

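Run:
```python
from h import *
im=np.load('/tmp/wrist.npy')
cv2.imwrite('pics/w10a.png',cv2.cvtColor(cv2.resize(im[130:250,300:450],None,fx=5,fy=5,interpolation=cv2.INTER_CUBIC),cv2.COLOR_RGB2BGR))
```

```text
(no output)
```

View pics/w10a.png

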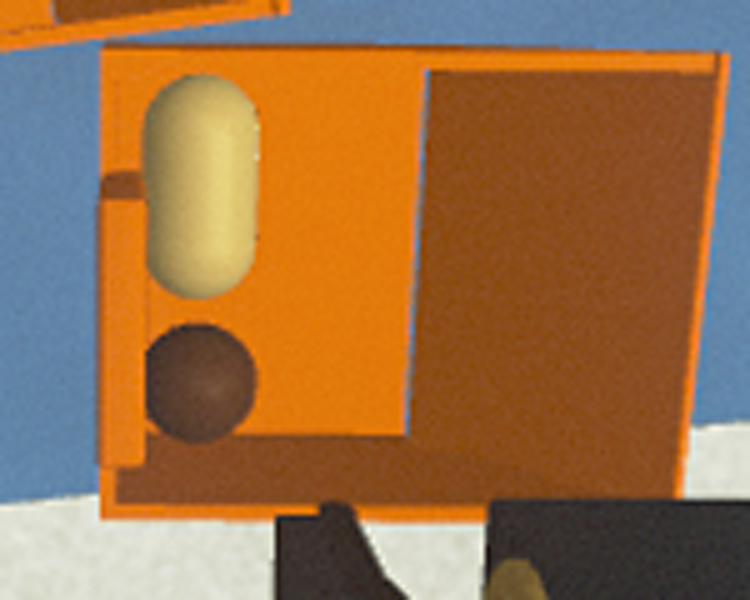

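Run:
```python
from h import *
c=cam('wrist')
for p in [(324.5,170),(324.5,196.5),(324.5,223)]: print(onz(c,*p,.116).round(4))
print(status.get_obs()['tool_pos'])
```

```text
[ 0.5695 -0.0327  0.116 ]
[ 0.5954 -0.0383  0.116 ]
[ 0.6225 -0.044   0.116 ]
[ 0.59933582 -0.04088119  0.24495352]
```

step_arm(series=[{"ax":0,"ay":0,"az":0,"x":0,"y":0,"z":-0.04,"claw":45},{"ax":0,"ay":0,"az":0,"x":0,"y":0,"z":-0.08,"claw":45},{"ax":0,"ay":0,"az":0,"x":0,"y":0,"z":-0.11,"claw":45},{"ax":0,"ay":0,"az":0,"x":0,"y":0,"z":-0.11,"claw":45},{"ax":0,"ay":0,"az":0,"x":0,"y":0,"z":-0.11,"claw":45}])

```text
time_s: 23.4
tool_pos: [0.5995, -0.0402, 0.1361]
tool_rot: [-179.7, -0.1, 167.8]
force: [-0.3, -0.1, 0.9]
grip_width: 0.0392
```

step_arm(series=[{"ax":0,"ay":0,"az":0,"x":-0.003,"y":0,"z":-0.03,"claw":45},{"ax":0,"ay":0,"az":0,"x":-0.003,"y":0,"z":-0.048,"claw":45},{"ax":0,"ay":0,"az":0,"x":-0.003,"y":0,"z":-0.048,"claw":45},{"ax":0,"ay":0,"az":0,"x":-0.003,"y":0,"z":-0.048,"claw":0},{"ax":0,"ay":0,"az":0,"x":-0.003,"y":0,"z":-0.048,"claw":0},{"ax":0,"ay":0,"az":0,"x":-0.003,"y":0,"z":-0.048,"claw":0},{"ax":0,"ay":0,"az":0,"x":-0.003,"y":0,"z":-0.048,"claw":0},{"ax":0,"ay":0,"az":0,"x":-0.003,"y":0,"z":-0.048,"claw":0}])

```text
time_s: 24.2
tool_pos: [0.5976, -0.0412, 0.0883]
tool_rot: [-179.7, -0.0, 167.7]
force: [0.3, -0.3, 3.1]
grip_width: 0.0097
```

```bash
python3 st.py
```

```text
24.2 [-30.2  21.5  38.1 101.2 -14.4  62.4  90.4] [ 0.598 -0.041  0.088] [-179.653   -0.024  167.721] [ 0.335 -0.254  3.11 ] 0.009696220763799734
```

step_arm(series=[{"ax":0,"ay":0,"az":0,"x":0,"y":0,"z":0.02,"claw":0},{"ax":0,"ay":0,"az":0,"x":0,"y":0,"z":0.06,"claw":0},{"ax":0,"ay":0,"az":0,"x":0,"y":0,"z":0.1,"claw":0},{"ax":0,"ay":0,"az":0,"x":0,"y":-0.02,"z":0.14,"claw":0},{"ax":0,"ay":0,"az":2,"x":-0.02,"y":-0.05,"z":0.18,"claw":0},{"ax":0,"ay":0,"az":3,"x":-0.04,"y":-0.09,"z":0.21,"claw":0},{"ax":0,"ay":0,"az":4,"x":-0.06,"y":-0.13,"z":0.22,"claw":0},{"ax":0,"ay":0,"az":5,"x":-0.08,"y":-0.17,"z":0.22,"claw":0},{"ax":0,"ay":0,"az":6,"x":-0.1,"y":-0.21,"z":0.22,"claw":0},{"ax":0,"ay":0,"az":7,"x":-0.107,"y":-0.25,"z":0.22,"claw":0},{"ax":0,"ay":0,"az":7,"x":-0.107,"y":-0.279,"z":0.22,"claw":0},{"ax":0,"ay":0,"az":7,"x":-0.107,"y":-0.279,"z":0.22,"claw":0}])

```text
time_s: 25.4
tool_pos: [0.4872, -0.3256, 0.3074]
tool_rot: [-179.4, -0.2, 174.3]
force: [-0.4, -0.9, -2.5]
grip_width: 0.0098
```

```bash
python3 st.py
```

```text
25.4 [-13.1  11.7  51.6  87.3  -8.6  85.2 122.9] [ 0.487 -0.326  0.307] [-179.417   -0.176  174.259] [-0.351 -0.939 -2.459] 0.009801915473552584
```

step_arm(series=[{"ax":-8,"ay":0.8,"az":0,"x":0,"y":0,"z":0,"claw":0},{"ax":-16,"ay":1.5,"az":0,"x":0,"y":0,"z":0,"claw":0},{"ax":-24,"ay":2.3,"az":0,"x":0,"y":0,"z":0,"claw":0},{"ax":-32,"ay":3.1,"az":0,"x":0,"y":0,"z":-0.005,"claw":0},{"ax":-40,"ay":3.8,"az":0,"x":0,"y":0,"z":-0.01,"claw":0},{"ax":-46,"ay":4.4,"az":0,"x":0,"y":0,"z":-0.015,"claw":0},{"ax":-52,"ay":5.0,"az":0,"x":0,"y":0,"z":-0.02,"claw":0},{"ax":-58,"ay":5.5,"az":0,"x":0,"y":0,"z":-0.025,"claw":0},{"ax":-64,"ay":6.1,"az":0,"x":0,"y":0,"z":-0.025,"claw":0},{"ax":-70,"ay":6.7,"az":0,"x":0,"y":0,"z":-0.025,"claw":0},{"ax":-76,"ay":7.3,"az":0,"x":0,"y":0,"z":-0.025,"claw":0},{"ax":-82,"ay":7.9,"az":0,"x":0,"y":0,"z":-0.025,"claw":0}])

```text
time_s: 26.6
tool_pos: [0.491, -0.3186, 0.2817]
tool_rot: [-97.2, -0.2, 174.6]
force: [-0.1, 0.0, -2.0]
grip_width: 0.0099
```

step_arm(series=[{"ax":-6,"ay":0.6,"az":0,"x":0,"y":0,"z":0,"claw":0},{"ax":-10,"ay":0.9,"az":0,"x":0,"y":0,"z":0,"claw":0},{"ax":-10,"ay":0.9,"az":0,"x":0,"y":0,"z":0,"claw":0},{"ax":-10,"ay":0.9,"az":0,"x":0,"y":0,"z":0,"claw":0},{"ax":-10,"ay":0.9,"az":0,"x":0,"y":0,"z":0,"claw":0},{"ax":-10,"ay":0.9,"az":0,"x":0,"y":0,"z":0,"claw":0}])

```text
time_s: 27.2
tool_pos: [0.4902, -0.3204, 0.2831]
tool_rot: [-87.3, -0.0, 174.4]
force: [0.3, -0.8, -2.5]
grip_width: 0.0096
```

```bash
python3 st.py
python3 - <<'E'
from h import *
save('scene','s11'); save('top','t11')
E
```

```text
27.2 [-43.4  33.3  42.4 116.6  69.   82.5  41.4] [ 0.49  -0.32   0.283] [-87.347  -0.035 174.38 ] [ 0.318 -0.82  -2.517] 0.009561128468850067
```

View pics/s11.png

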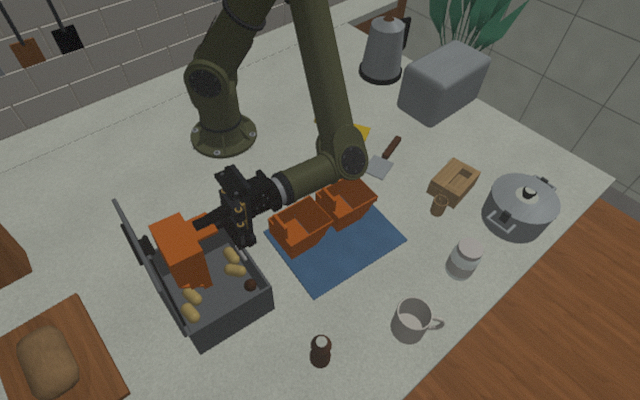

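View pics/t11.png

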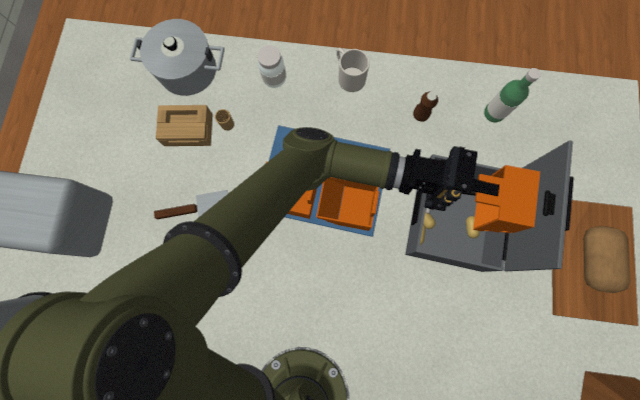

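step_arm(series=[{"ax":8,"ay":-0.8,"az":0,"x":0,"y":0,"z":0.01,"claw":0},{"ax":16,"ay":-1.5,"az":0,"x":0,"y":0,"z":0.025,"claw":0},{"ax":24,"ay":-2.3,"az":0,"x":0,"y":0,"z":0.025,"claw":0},{"ax":32,"ay":-3.1,"az":0,"x":0,"y":0,"z":0.025,"claw":0},{"ax":40,"ay":-3.8,"az":0,"x":0,"y":0,"z":0.025,"claw":0},{"ax":48,"ay":-4.6,"az":0,"x":0,"y":0,"z":0.025,"claw":0},{"ax":56,"ay":-5.4,"az":0,"x":0,"y":0,"z":0.025,"claw":0},{"ax":64,"ay":-6.1,"az":0,"x":0,"y":0,"z":0.025,"claw":0},{"ax":72,"ay":-6.9,"az":0,"x":0,"y":0,"z":0.025,"claw":0},{"ax":80,"ay":-7.7,"az":0,"x":0,"y":0,"z":0.025,"claw":0},{"ax":88,"ay":-8.4,"az":0,"x":0,"y":0,"z":0.025,"claw":0},{"ax":92,"ay":-8.8,"az":0,"x":0,"y":0,"z":0.025,"claw":0}])

```text
time_s: 28.5
tool_pos: [0.4881, -0.3233, 0.3092]
tool_rot: [-179.8, -0.0, 174.5]
force: [-1.0, -0.6, -3.5]
grip_width: 0.0096
```

step_arm(series=[{"ax":0,"ay":0,"az":0,"x":0,"y":0.03,"z":0,"claw":0},{"ax":0,"ay":0,"az":0,"x":0.02,"y":0.07,"z":0,"claw":0},{"ax":0,"ay":0,"az":-1,"x":0.04,"y":0.11,"z":0,"claw":0},{"ax":0,"ay":0,"az":-2,"x":0.06,"y":0.15,"z":0,"claw":0},{"ax":0,"ay":0,"az":-4,"x":0.08,"y":0.19,"z":0,"claw":0},{"ax":0,"ay":0,"az":-6,"x":0.1,"y":0.23,"z":0,"claw":0},{"ax":0,"ay":0,"az":-6.6,"x":0.11,"y":0.26,"z":-0.01,"claw":0},{"ax":0,"ay":0,"az":-6.6,"x":0.11,"y":0.281,"z":-0.04,"claw":0},{"ax":0,"ay":0,"az":-6.6,"x":0.11,"y":0.281,"z":-0.07,"claw":0},{"ax":0,"ay":0,"az":-6.6,"x":0.11,"y":0.281,"z":-0.1,"claw":0},{"ax":0,"ay":0,"az":-6.6,"x":0.11,"y":0.281,"z":-0.1,"claw":0}])

```text
time_s: 29.6
tool_pos: [0.5964, -0.0392, 0.2037]
tool_rot: [-179.5, -0.6, 168.1]
force: [-0.9, -0.1, -1.6]
grip_width: 0.0097
```

```bash
python3 st.py
python3 - <<'E'
from h import *
save('scene','s12'); save('top','t12',(380,130,600,290),3.5)
E
```

```text
29.6 [-36.6  16.6  45.4  93.9 -11.6  75.3  88.8] [ 0.596 -0.039  0.204] [-179.464   -0.634  168.122] [-0.851 -0.131 -1.615] 0.009658711184598363
```

View pics/s12.png

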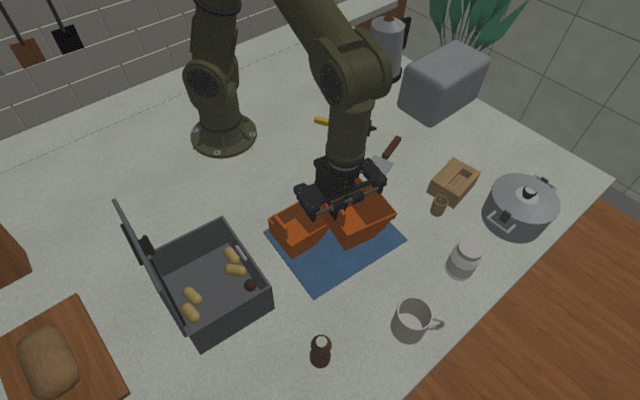

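View pics/t12.png

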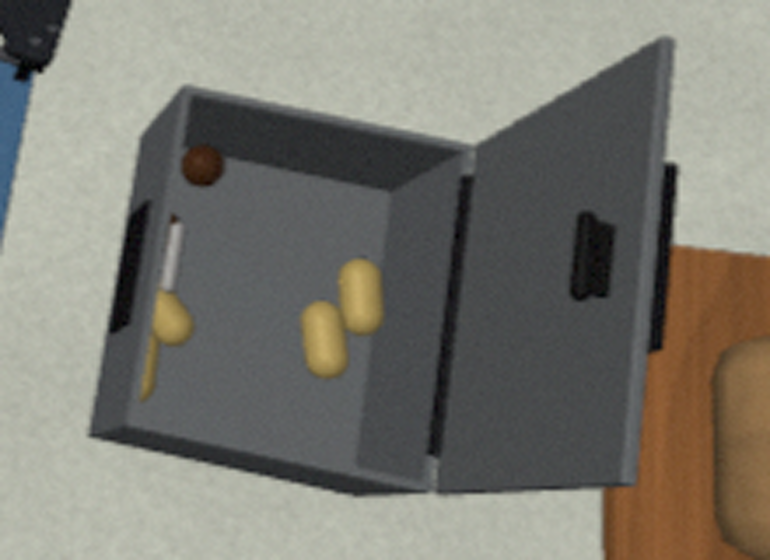

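Run:
```python
from h import *
s=cam('scene');t=cam('top')
a=onz(s,250.5,286,.022);b=onz(t,438,177,.022);print(a,proj(t,a),b,proj(s,b))
```

```text
[ 0.53423881 -0.26007854  0.022     ] [425.82955431 194.78663656] [ 0.58668556 -0.28892327  0.022     ] [253.12220259 308.191979  ]
```

step_arm(series=[{"ax":0,"ay":0,"az":0,"x":0,"y":0,"z":-0.04,"claw":0},{"ax":0,"ay":0,"az":0,"x":0,"y":0,"z":-0.08,"claw":0},{"ax":0,"ay":0,"az":0,"x":0,"y":0,"z":-0.1,"claw":0},{"ax":0,"ay":0,"az":0,"x":0,"y":0,"z":-0.112,"claw":0},{"ax":0,"ay":0,"az":0,"x":0,"y":0,"z":-0.112,"claw":0},{"ax":0,"ay":0,"az":0,"x":0,"y":0,"z":-0.112,"claw":0}])

```text
time_s: 30.3
tool_pos: [0.6015, -0.0396, 0.0976]
tool_rot: [-179.7, 0.0, 168.1]
force: [-0.6, -0.6, -1.2]
grip_width: 0.0094
```

```bash
python3 st.py
```

```text
30.3 [-34.2  22.5  43.2 100.4 -16.6  63.8  92.3] [ 0.601 -0.04   0.098] [-179.653    0.027  168.107] [-0.608 -0.631 -1.213] 0.009402316446404536
```

step_arm(series=[{"ax":0,"ay":0,"az":0,"x":-0.003,"y":0,"z":-0.005,"claw":0},{"ax":0,"ay":0,"az":0,"x":-0.003,"y":0,"z":-0.01,"claw":0},{"ax":0,"ay":0,"az":0,"x":-0.003,"y":0,"z":-0.01,"claw":0},{"ax":0,"ay":0,"az":0,"x":-0.003,"y":0,"z":-0.01,"claw":45},{"ax":0,"ay":0,"az":0,"x":-0.003,"y":0,"z":-0.01,"claw":45},{"ax":0,"ay":0,"az":0,"x":-0.003,"y":0,"z":-0.01,"claw":45},{"ax":0,"ay":0,"az":0,"x":-0.003,"y":0,"z":0.03,"claw":45},{"ax":0,"ay":0,"az":0,"x":-0.003,"y":0,"z":0.07,"claw":45},{"ax":0,"ay":0,"az":0,"x":-0.003,"y":0,"z":0.11,"claw":0},{"ax":0,"ay":0,"az":0,"x":-0.003,"y":0,"z":0.15,"claw":0},{"ax":0,"ay":0,"az":0,"x":-0.02,"y":0,"z":0.2,"claw":0},{"ax":0,"ay":0,"az":0,"x":-0.04,"y":-0.01,"z":0.25,"claw":0}])

```text
time_s: 31.5
tool_pos: [0.5625, -0.0465, 0.34]
tool_rot: [-179.6, -0.2, 168.2]
force: [0.7, 0.2, 0.4]
grip_width: 0.0149
```

```bash
python3 st.py
python3 - <<'E'
from h import *
save('scene','s13',(100,140,420,360),2.5)
E
```

```text
31.5 [-40.3   7.4  47.2  86.5  -5.   88.7  85. ] [ 0.562 -0.047  0.34 ] [-179.605   -0.16   168.245] [0.689 0.194 0.399] 0.014913652600628017
```

View pics/s13.png

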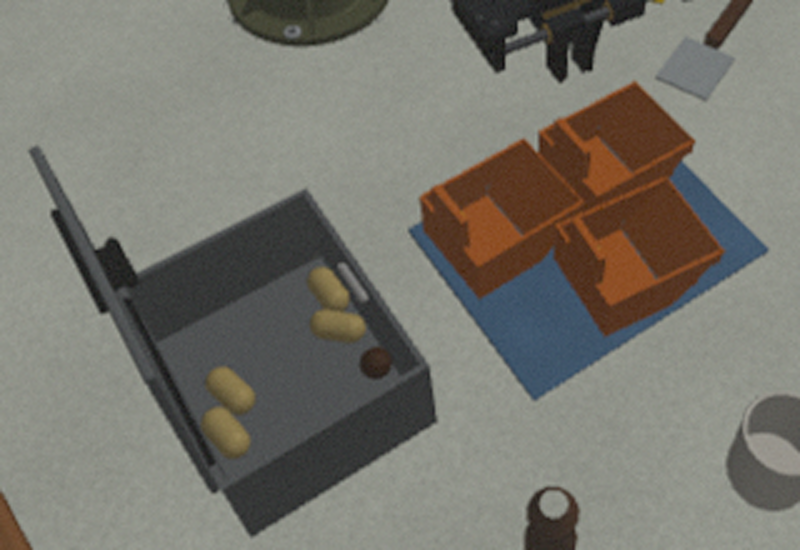

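step_arm(series=[{"ax":0,"ay":0,"az":-8,"x":0,"y":-0.03,"z":0.04,"claw":0},{"ax":0,"ay":0,"az":-16,"x":0,"y":-0.06,"z":0.07,"claw":0},{"ax":0,"ay":0,"az":-24,"x":0,"y":-0.1,"z":0.08,"claw":0},{"ax":0,"ay":0,"az":-32,"x":0,"y":-0.14,"z":0.08,"claw":0},{"ax":0,"ay":0,"az":-40,"x":0,"y":-0.18,"z":0.08,"claw":0},{"ax":0,"ay":0,"az":-48,"x":0,"y":-0.22,"z":0.08,"claw":0},{"ax":0,"ay":0,"az":-56,"x":0,"y":-0.26,"z":0.08,"claw":0},{"ax":0,"ay":0,"az":-64,"x":0,"y":-0.31,"z":0.08,"claw":0},{"ax":0,"ay":0,"az":-72,"x":0,"y":-0.36,"z":0.08,"claw":0},{"ax":0,"ay":0,"az":-80,"x":0,"y":-0.41,"z":0.08,"claw":0},{"ax":0,"ay":0,"az":-84,"x":-0.005,"y":-0.46,"z":0.08,"claw":0},{"ax":0,"ay":0,"az":-84,"x":-0.005,"y":-0.49,"z":0.08,"claw":0}])

```text
time_s: 32.75
tool_pos: [0.5556, -0.5423, 0.416]
tool_rot: [-179.4, -0.1, 83.8]
force: [0.7, 0.5, -0.6]
grip_width: 0.0001
```

```bash
python3 st.py
python3 - <<'E'
from h import *
save('scene','s14');save('top','t14')
t=cam('top');print('bottle base',onz(t,493,112,0),'lid px for edge',proj(t,[[.588,-.478,.316],[.3497,-.456,.316]]))
E
```

```text
32.75 [ 24.   45.1  58.4  34.5 -40.2 112.3  49.2] [ 0.556 -0.542  0.416] [-179.434   -0.142   83.765] [ 0.726  0.502 -0.577] 9.32047435605373e-05
bottle base [ 0.80303623 -0.43773155  0.        ] lid px for edge [[585.95829855 146.63983886]
 [576.32231887 274.07254712]]
```

View pics/s14.png

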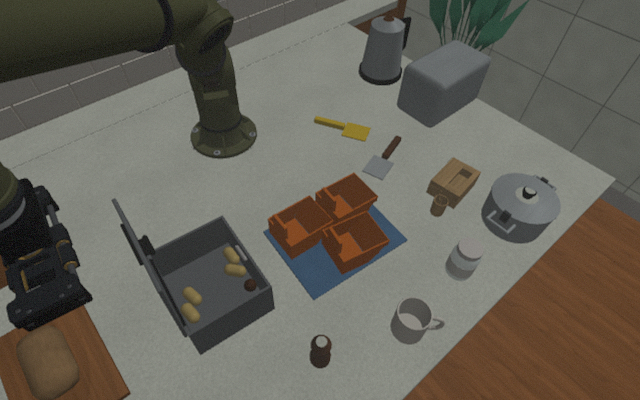

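View pics/t14.png

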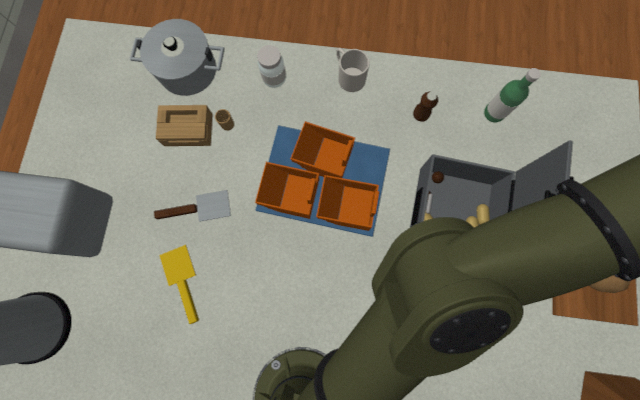

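step_arm(series=[{"ax":0,"ay":0,"az":0,"x":0,"y":0,"z":-0.03,"claw":0},{"ax":0,"ay":0,"az":0,"x":0,"y":0,"z":-0.06,"claw":0},{"ax":0,"ay":0,"az":0,"x":0,"y":0,"z":-0.09,"claw":0},{"ax":0,"ay":0,"az":0,"x":0,"y":0,"z":-0.12,"claw":0},{"ax":0,"ay":0,"az":0,"x":0,"y":0,"z":-0.12,"claw":0}])

```text
time_s: 33.35
tool_pos: [0.5585, -0.5347, 0.2936]
tool_rot: [-179.4, -0.5, 84.2]
force: [0.5, -1.2, -0.3]
grip_width: 0.0004
```

```bash
python3 st.py
python3 - <<'E'
from h import *
save('scene','s15',(0,120,320,360),2.5)
E
```

```text
33.35 [ 14.2  44.2  59.6  54.9 -37.1  97.8  53.8] [ 0.558 -0.535  0.294] [-179.368   -0.502   84.207] [ 0.479 -1.224 -0.332] 0.0004003330424791525
```

View pics/s15.png

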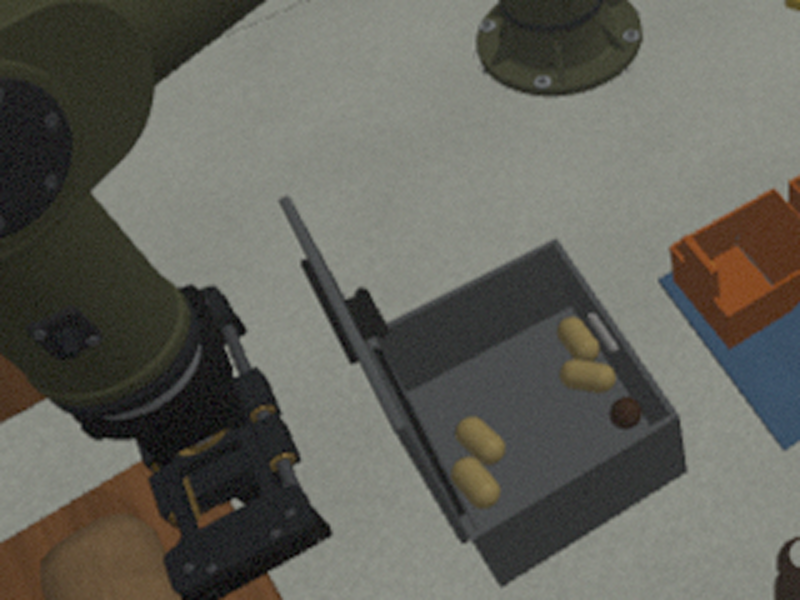

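step_arm(series=[{"ax":0,"ay":0,"az":0,"x":0,"y":0.03,"z":0.003,"claw":0},{"ax":0,"ay":0,"az":0,"x":0,"y":0.055,"z":0.005,"claw":0},{"ax":0,"ay":0,"az":0,"x":0,"y":0.07,"z":0.005,"claw":0},{"ax":0,"ay":0,"az":0,"x":0,"y":0.083,"z":0.005,"claw":0},{"ax":0,"ay":0,"az":0,"x":0,"y":0.098,"z":0.004,"claw":0},{"ax":0,"ay":0,"az":0,"x":0,"y":0.113,"z":0.002,"claw":0},{"ax":0,"ay":0,"az":0,"x":0,"y":0.127,"z":-0.001,"claw":0},{"ax":0,"ay":0,"az":0,"x":0,"y":0.141,"z":-0.005,"claw":0},{"ax":0,"ay":0,"az":0,"x":0,"y":0.155,"z":-0.011,"claw":0},{"ax":0,"ay":0,"az":0,"x":0,"y":0.168,"z":-0.017,"claw":0},{"ax":0,"ay":0,"az":0,"x":0,"y":0.168,"z":-0.017,"claw":0}])

```text
time_s: 34.5
tool_pos: [0.5593, -0.3682, 0.2836]
tool_rot: [-179.8, -0.2, 84.3]
force: [-0.1, 0.4, -0.6]
grip_width: 0.0005
```

```bash
python3 st.py
python3 - <<'E'
from h import *
save('scene','s16',(0,120,320,360),2.5)
E
```

```text
34.5 [-11.6  31.7  65.6  76.8 -28.6  89.4  45.1] [ 0.559 -0.368  0.284] [-179.78    -0.183   84.306] [-0.106  0.406 -0.631] 0.0004806631386777376
```

View pics/s16.png

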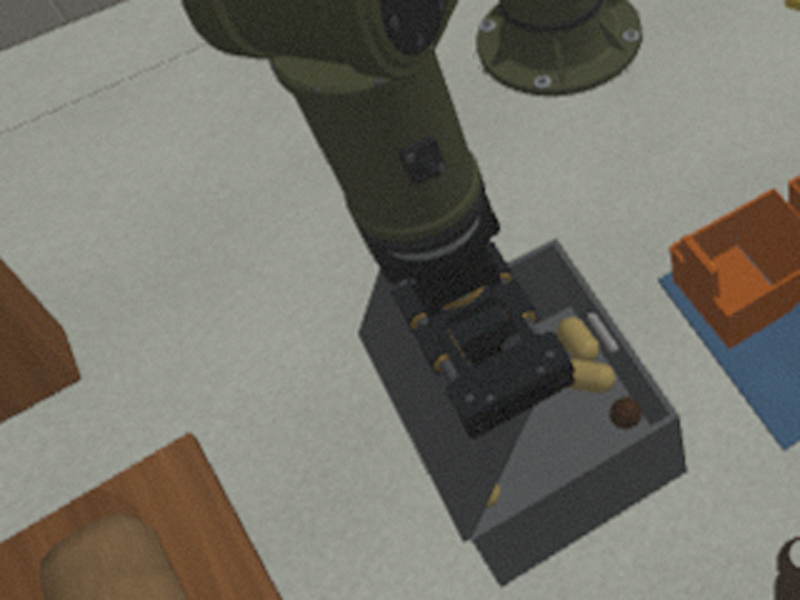

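step_arm(series=[{"ax":0,"ay":0,"az":0,"x":0,"y":0.013,"z":-0.009,"claw":0},{"ax":0,"ay":0,"az":0,"x":0,"y":0.026,"z":-0.018,"claw":0},{"ax":0,"ay":0,"az":0,"x":0,"y":0.037,"z":-0.028,"claw":0},{"ax":0,"ay":0,"az":0,"x":0,"y":0.047,"z":-0.039,"claw":0}])

```text
time_s: 34.95
tool_pos: [0.5583, -0.3242, 0.2444]
tool_rot: [-179.8, -0.1, 84.1]
force: [0.5, -0.3, 0.5]
grip_width: 0.0007
```

```bash
python3 st.py
```

```text
34.95 [-18.8  29.5  66.3  84.3 -26.9  83.9  41.7] [ 0.558 -0.324  0.244] [-179.795   -0.054   84.066] [ 0.498 -0.288  0.484] 0.0006757400729387476
```

step_arm(series=[{"ax":0,"ay":0,"az":0,"x":0,"y":0.01,"z":-0.012,"claw":0},{"ax":0,"ay":0,"az":0,"x":0,"y":0.018,"z":-0.024,"claw":0},{"ax":0,"ay":0,"az":0,"x":0,"y":0.025,"z":-0.037,"claw":0},{"ax":0,"ay":0,"az":0,"x":0,"y":0.031,"z":-0.05,"claw":0},{"ax":0,"ay":0,"az":0,"x":0,"y":0.036,"z":-0.064,"claw":0},{"ax":0,"ay":0,"az":0,"x":0,"y":0.04,"z":-0.078,"claw":0},{"ax":0,"ay":0,"az":0,"x":0,"y":0.042,"z":-0.088,"claw":0},{"ax":0,"ay":0,"az":0,"x":0,"y":0.043,"z":-0.096,"claw":0}])

```text
time_s: 35.75
tool_pos: [0.5576, -0.2796, 0.146]
tool_rot: [-179.6, -0.2, 84.1]
force: [-2.4, 2.4, 10.2]
grip_width: 0.0007
```

```bash
python3 st.py;python3 - <<'E'
from h import *
save('scene','s17',(0,120,320,360),2.5)
E
```

```text
35.75 [-23.6  31.1  64.5  94.5 -29.   73.6  40.5] [ 0.558 -0.28   0.146] [-179.568   -0.168   84.126] [-2.406  2.416 10.206] 0.0006673884418983348
```

View pics/s17.png

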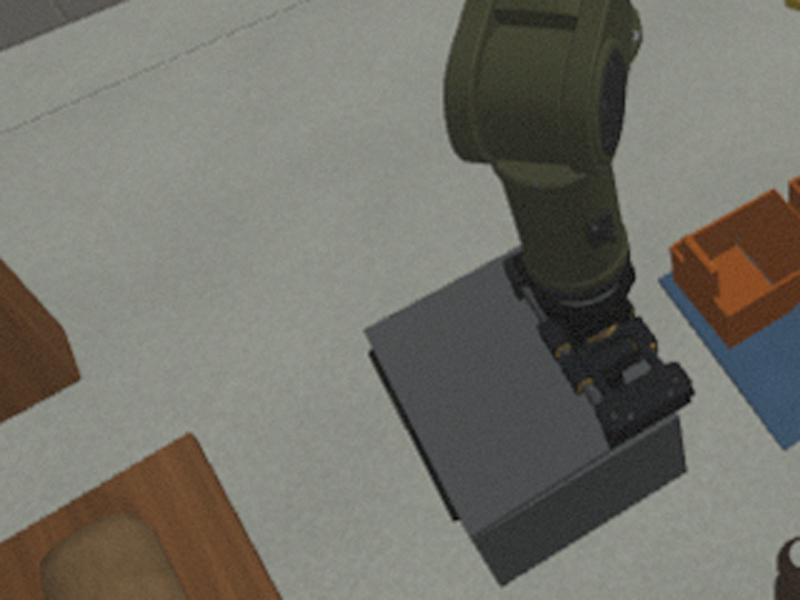

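At the catch (10 N); press further in small steps, a little nearer the edge.

step_arm(series=[{"ax":0,"ay":0,"az":0,"x":0,"y":0,"z":-0.004,"claw":0},{"ax":0,"ay":0,"az":0,"x":0,"y":0,"z":-0.008,"claw":0},{"ax":0,"ay":0,"az":0,"x":0,"y":0,"z":-0.011,"claw":0},{"ax":0,"ay":0,"az":0,"x":0,"y":0,"z":-0.011,"claw":0}])

```text
time_s: 36.2
tool_pos: [0.5579, -0.2801, 0.1364]
tool_rot: [-179.6, -0.2, 84.1]
force: [-2.5, 2.2, 6.6]
grip_width: 0.0007
```

```bash
python3 st.py
```

```text
36.2 [-23.3  31.6  64.   95.1 -29.5  72.7  40.8] [ 0.558 -0.28   0.136] [-179.646   -0.161   84.108] [-2.467  2.188  6.594] 0.000728344014473989
```

step_arm(series=[{"ax":0,"ay":0,"az":0,"x":0,"y":0,"z":-0.002,"claw":0},{"ax":0,"ay":0,"az":0,"x":0,"y":0,"z":-0.003,"claw":0}])

```text
time_s: 36.4
tool_pos: [0.5581, -0.2802, 0.136]
tool_rot: [-179.7, -0.2, 84.1]
force: [-7.5, 6.4, 25.4]
grip_width: 0.0004
```

step_arm(series=[{"ax":0,"ay":0,"az":0,"x":0,"y":0,"z":0.03,"claw":0},{"ax":0,"ay":0,"az":0,"x":0,"y":0.02,"z":0.07,"claw":0},{"ax":0,"ay":0,"az":0,"x":0,"y":0.06,"z":0.12,"claw":0},{"ax":0,"ay":0,"az":0,"x":0,"y":0.1,"z":0.17,"claw":0},{"ax":0,"ay":0,"az":0,"x":0,"y":0.14,"z":0.2,"claw":0},{"ax":0,"ay":0,"az":0,"x":0,"y":0.19,"z":0.2,"claw":0},{"ax":0,"ay":0,"az":0,"x":0,"y":0.24,"z":0.2,"claw":0},{"ax":0,"ay":0,"az":0,"x":0,"y":0.29,"z":0.2,"claw":0},{"ax":0,"ay":0,"az":0,"x":-0.01,"y":0.34,"z":0.2,"claw":0},{"ax":0,"ay":0,"az":0,"x":-0.02,"y":0.39,"z":0.2,"claw":50},{"ax":0,"ay":0,"az":0,"x":-0.03,"y":0.44,"z":0.2,"claw":50}])

```text
time_s: 37.5
tool_pos: [0.5322, 0.1372, 0.3327]
tool_rot: [-179.7, -0.2, 84.1]
force: [0.5, 0.2, 0.4]
grip_width: 0.0094
```

```bash
python3 st.py;python3 - <<'E'
from h import *
save('scene','s18');save('top','t18')
E
```

```text
37.5 [-74.8   6.5  63.5  89.5  -6.1  87.8 -17. ] [0.532 0.137 0.333] [-179.676   -0.191   84.089] [0.515 0.227 0.436] 0.009436393215276413
```

View pics/s18.png

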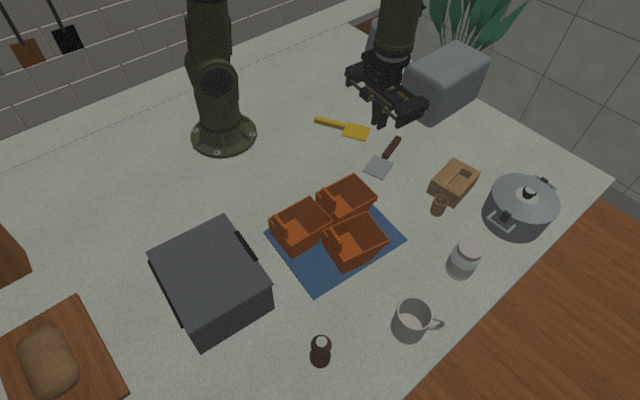

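View pics/t18.png

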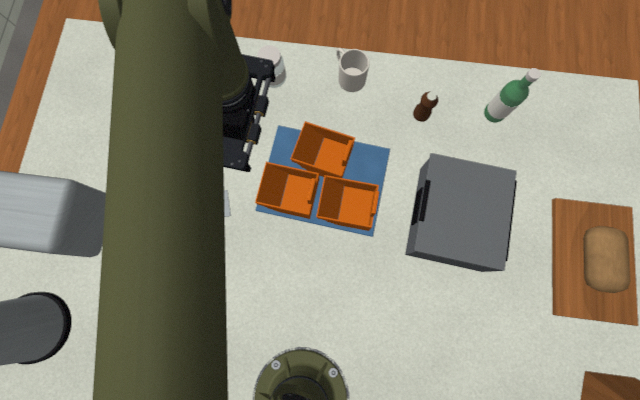

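Run:
```python
from h import *
im=cv2.cvtColor(cv2.imread('pics/t14.png'),cv2.COLOR_BGR2RGB)
cv2.imwrite('pics/t14a.png',cv2.cvtColor(cv2.resize(im[180:235,140:250],None,fx=7,fy=7,interpolation=cv2.INTER_CUBIC),cv2.COLOR_RGB2BGR))
cv2.imwrite('pics/t14b.png',cv2.cvtColor(cv2.resize(im[90:160,140:250],None,fx=7,fy=7,interpolation=cv2.INTER_CUBIC),cv2.COLOR_RGB2BGR))
```

```text
(no output)
```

View pics/t14a.png

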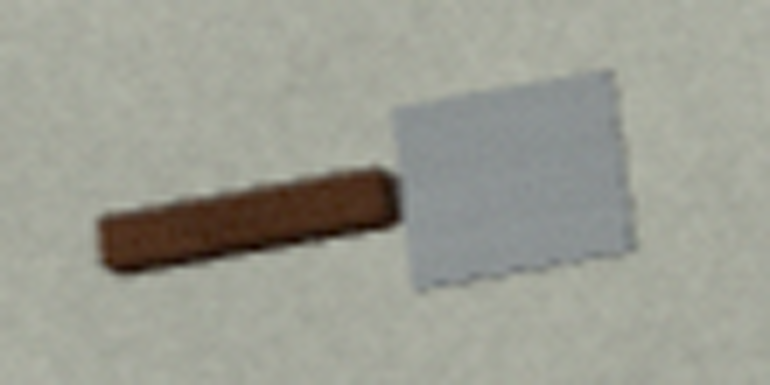

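View pics/t14b.png

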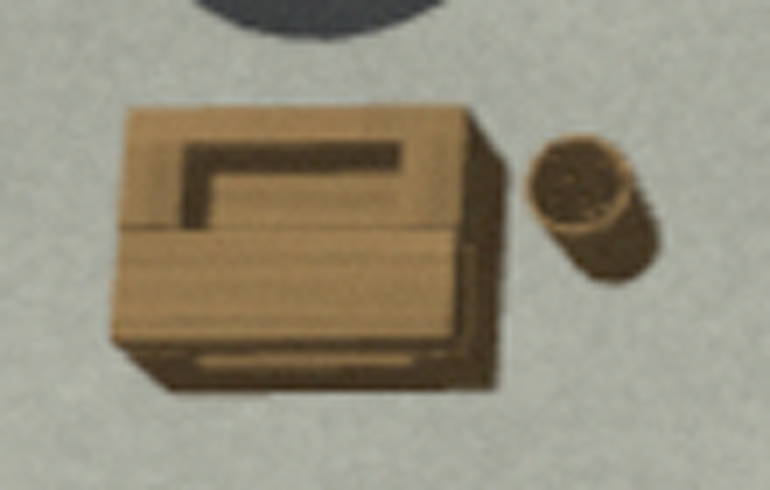

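Run:
```python
from h import *
c=cam('top')
def P(lst,ox,oy,s,z): return np.array([onz(c,ox+u/s-.4,oy+v/s-.4,z)[:2] for u,v in lst])
b=P([(392,107),(612,70),(636,247),(418,291)],140,180,7,.004)
print('blade',b.round(4),np.linalg.norm(np.roll(b,-1,0)-b,axis=1).round(4))
o=(b[0]+b[3])/2;t=(b[1]+b[2])/2;d=t-o;print('origin',o,'tip',t,'yaw',np.degrees(np.arctan2(d[1],d[0])))
h=P([(101,243),(385,197)],140,180,7,.02);d2=h[1]-h[0];print('handle',h,np.degrees(np.arctan2(d2[1],d2[0])))
u=d/np.linalg.norm(d);print('grip',o-.025*u)
k=P([(128,105),(466,107),(455,340),(112,340)],140,90,7,.058);print('dock',k.round(4),np.linalg.norm(np.roll(k,-1,0)-k,axis=1).round(4))
f=(k[2]+k[3])/2;bk=(k[0]+k[1])/2;x=bk-f;y=k[3]-k[2];print('front mid',f,'yawx',np.degrees(np.arctan2(x[1],x[0])),'yawy',np.degrees(np.arctan2(-y[0],y[1])))
w=P([(185,143),(403,143)],140,90,7,.058);print('window',w,np.linalg.norm(w[1]-w[0]))
base=P([(172,390),(496,390)],140,90,7,0);print('base front',base,base.mean(0))
sl=P([(195,360),(415,360)],140,90,7,.03);print('slot strip',sl,sl.mean(0),np.linalg.norm(sl[1]-sl[0]))
```

```text
blade [[0.4621 0.349 ]
 [0.487  0.2677]
 [0.4201 0.2463]
 [0.3932 0.3252]] [0.0851 0.0703 0.0834 0.0729]
origin [0.42767348 0.33711298] tip [0.45352477 0.25697121] yaw -72.12188510291568
handle [[0.39459184 0.44076403]
 [0.42494732 0.33872211]] -73.43328375130224
grip [0.41999865 0.36090577]
dock [[0.684  0.4777]
 [0.6991 0.3489]
 [0.6055 0.3349]
 [0.5897 0.4629]] [0.1298 0.0946 0.129  0.0955]
front mid [0.59759091 0.39893235] yawx 8.699122921714205 yawy 7.063236896820929
window [[0.67126506 0.45267882]
 [0.68148718 0.36993199]] 0.08337582808988618
base front [[0.59094359 0.4651845 ]
 [0.60680666 0.33725348]] [0.59887512 0.40121899]
slot strip [[0.59475289 0.44402287]
 [0.60521729 0.35959293]] [0.59998509 0.4018079 ] 0.08507595977788332
```

step_arm(series=[{"ax":0,"ay":0,"az":6,"x":-0.02,"y":0.04,"z":-0.02,"claw":50},{"ax":0,"ay":0,"az":12,"x":-0.04,"y":0.08,"z":-0.04,"claw":50},{"ax":0,"ay":0,"az":18,"x":-0.06,"y":0.12,"z":-0.06,"claw":50},{"ax":0,"ay":0,"az":23,"x":-0.08,"y":0.16,"z":-0.09,"claw":50},{"ax":0,"ay":0,"az":23,"x":-0.1,"y":0.19,"z":-0.12,"claw":50},{"ax":0,"ay":0,"az":23,"x":-0.112,"y":0.215,"z":-0.15,"claw":50},{"ax":0,"ay":0,"az":23,"x":-0.112,"y":0.215,"z":-0.17,"claw":50},{"ax":0,"ay":0,"az":23,"x":-0.112,"y":0.215,"z":-0.17,"claw":50},{"ax":0,"ay":0,"az":23,"x":-0.112,"y":0.215,"z":-0.17,"claw":50}])

```text
time_s: 38.5
tool_pos: [0.4216, 0.3496, 0.163]
tool_rot: [-179.7, -0.1, 107.0]
force: [0.2, -0.4, -0.0]
grip_width: 0.0435
```

```bash
python3 st.py;python3 - <<'E'
from h import *
save('scene','s19',(300,90,500,240),4);save('wrist','w19');save('top','t19')
E
```

```text
38.5 [-87.8  11.6  51.2 104.2  -9.9  69.1 -16.6] [0.422 0.35  0.163] [-179.656   -0.089  107.014] [ 0.187 -0.356 -0.022] 0.04348738181754972
```

View pics/s19.png

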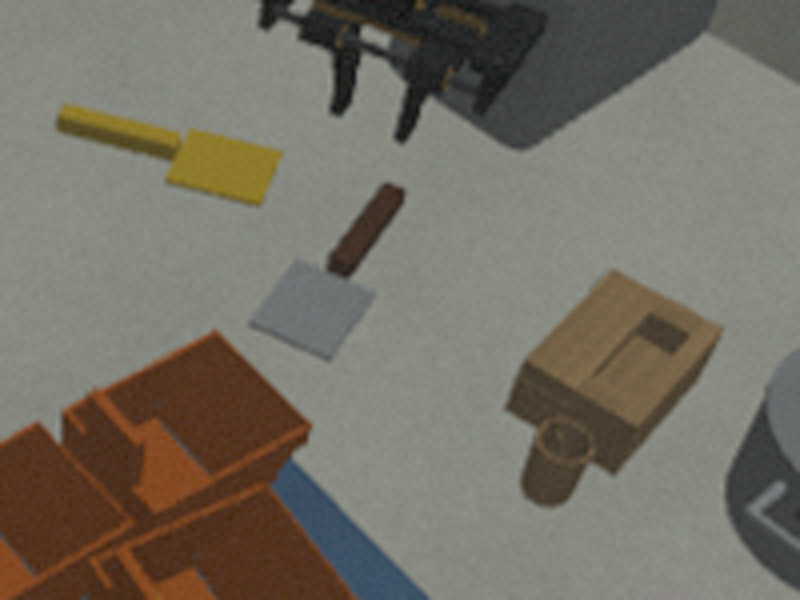

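View pics/w19.png

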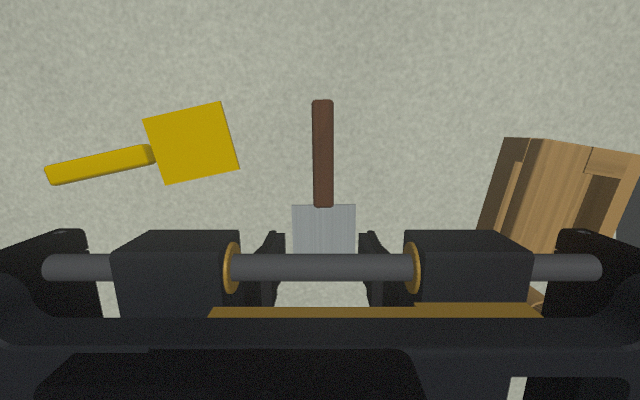

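Run:
```python
from h import *
c=cam('wrist')
im=np.load('/tmp/wrist.npy').astype(int)
m=(im[...,0]-im[...,2]>25)&(im[...,0]<150); m[:95]=0;m[206:]=0;m[:,:300]=0;m[:,345:]=0
P=[]
for v in (115,140,165,190):
    us=np.where(m[v])[0]; p=onz(c,us.mean(),v,.02);P.append(p);print(v,us.min(),us.max(),p.round(4))
d=P[-1]-P[0];print('yaw',np.degrees(np.arctan2(d[1],d[0])))
o=onz(c,323,207,.02);print('junction',o); o2=onz(c,323.5,204.5,.004);print('blade back',o2)
u=d/np.linalg.norm(d);print('grip',o-.025*u, status.get_obs()['tool_pos'])
```

```text
115 313 332 [0.3983 0.4294 0.02  ]
140 313 332 [0.4053 0.4065 0.02  ]
165 314 332 [0.4132 0.3828 0.02  ]
190 315 332 [0.4213 0.358  0.02  ]
yaw -72.1149369686023
junction [0.42623957 0.34033462 0.02      ]
blade back [0.4271702  0.33927383 0.004     ]
grip [0.41856186 0.36412648 0.02      ] [0.4220888  0.35034747 0.16427856]
```

step_arm(squeeze=50, series=[{"ax":0,"ay":0,"az":0.5,"x":-0.002,"y":0.012,"z":-0.03,"claw":50},{"ax":0,"ay":0,"az":0.5,"x":-0.002,"y":0.012,"z":-0.07,"claw":50},{"ax":0,"ay":0,"az":0.5,"x":-0.002,"y":0.012,"z":-0.1,"claw":50},{"ax":0,"ay":0,"az":0.5,"x":-0.002,"y":0.012,"z":-0.12,"claw":50},{"ax":0,"ay":0,"az":0.5,"x":-0.002,"y":0.012,"z":-0.12,"claw":50},{"ax":0,"ay":0,"az":0.5,"x":-0.002,"y":0.012,"z":-0.12,"claw":50}])

```text
time_s: 39.25
tool_pos: [0.4196, 0.3628, 0.0439]
tool_rot: [-179.7, -0.2, 107.6]
force: [-0.1, 0.4, -0.3]
grip_width: 0.0435
```

step_arm(series=[{"ax":0,"ay":0,"az":0,"x":0,"y":0,"z":-0.02,"claw":50},{"ax":0,"ay":0,"az":0,"x":0,"y":0,"z":-0.032,"claw":50},{"ax":0,"ay":0,"az":0,"x":0,"y":0,"z":-0.032,"claw":50},{"ax":0,"ay":0,"az":0,"x":0,"y":0,"z":-0.032,"claw":0},{"ax":0,"ay":0,"az":0,"x":0,"y":0,"z":-0.032,"claw":0},{"ax":0,"ay":0,"az":0,"x":0,"y":0,"z":-0.032,"claw":0},{"ax":0,"ay":0,"az":0,"x":0,"y":0,"z":-0.032,"claw":0}])

```text
time_s: 39.95
tool_pos: [0.4189, 0.363, 0.0113]
tool_rot: [-179.7, -0.2, 107.6]
force: [-0.0, 0.3, 2.4]
grip_width: 0.0217
```

```bash
python3 st.py
```

```text
39.95 [-81.7  24.7  45.3 110.7 -22.   53.7  -8. ] [0.419 0.363 0.011] [-179.671   -0.173  107.626] [-0.041  0.313  2.398] 0.021670180925969524
```

step_arm(series=[{"ax":0,"ay":0,"az":0,"x":0,"y":0,"z":0.03,"claw":0},{"ax":0,"ay":0,"az":0,"x":0,"y":0,"z":0.07,"claw":0},{"ax":0,"ay":0,"az":8,"x":0.01,"y":0.005,"z":0.1,"claw":0},{"ax":0,"ay":0,"az":16,"x":0.02,"y":0.01,"z":0.12,"claw":0},{"ax":0,"ay":0,"az":24,"x":0.03,"y":0.015,"z":0.12,"claw":0},{"ax":0,"ay":0,"az":32,"x":0.04,"y":0.018,"z":0.12,"claw":0},{"ax":0,"ay":0,"az":40,"x":0.04,"y":0.018,"z":0.12,"claw":0},{"ax":0,"ay":0,"az":48,"x":0.04,"y":0.018,"z":0.12,"claw":0},{"ax":0,"ay":0,"az":56,"x":0.04,"y":0.018,"z":0.12,"claw":0},{"ax":0,"ay":0,"az":64,"x":0.04,"y":0.018,"z":0.12,"claw":0},{"ax":0,"ay":0,"az":72,"x":0.04,"y":0.018,"z":0.12,"claw":0},{"ax":0,"ay":0,"az":80.2,"x":0.04,"y":0.018,"z":0.12,"claw":0}])

```text
time_s: 41.15
tool_pos: [0.4582, 0.3803, 0.1303]
tool_rot: [-179.6, -0.2, -171.9]
force: [0.6, -0.3, -2.2]
grip_width: 0.0214
```

```bash
python3 st.py
python3 - <<'E'
from h import *
save('scene','s20',(300,60,500,210),4);save('top','t20');save('wrist','w20')
E
```

```text
41.15 [-71.9  18.   35.3  99.1 -10.9  66.8  64.6] [0.458 0.38  0.13 ] [-179.584   -0.183 -171.859] [ 0.563 -0.314 -2.213] 0.02137444714474561
```

View pics/s20.png

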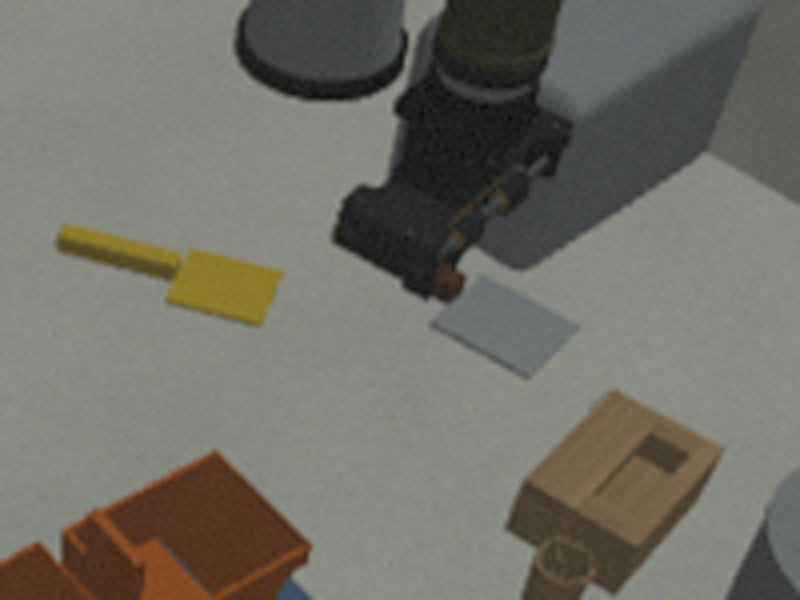

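View pics/w20.png

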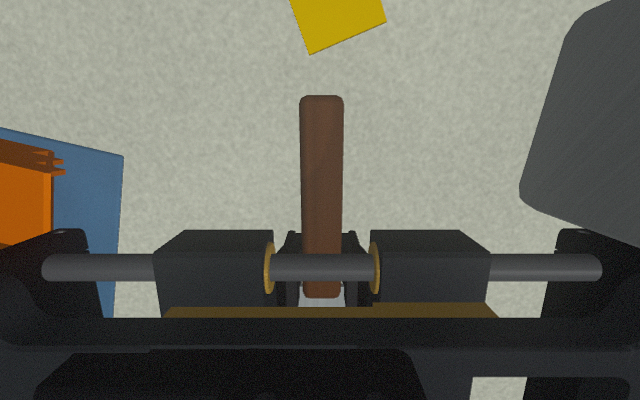

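View pics/t20.png

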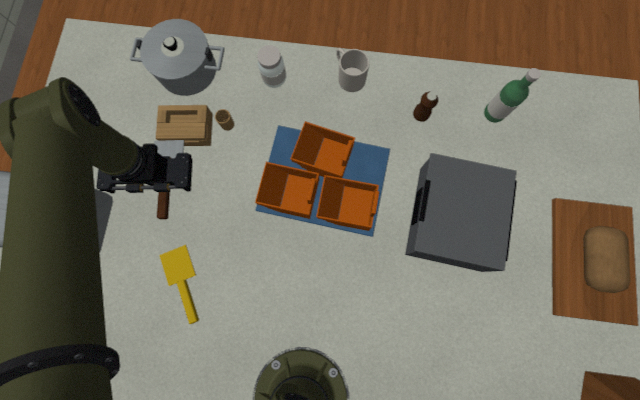

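Run:
```python
from h import *
s=cam('scene');t=cam('top');o=status.get_obs()
T=o['tool_pos'];a=np.radians(8.1);u=np.array([np.cos(a),np.sin(a)]);v=np.array([-u[1],u[0]])
for r,l in[(.111,.036),(.111,-.036),(.026,.036),(.026,-.036)]:
    P=[*(T[:2]+r*u+l*v),T[2]-.0113+.004];q=proj(s,P);print(r,l,np.round((q-[300,60])*4,0),proj(t,P).round(1))
im=np.load('/tmp/top.npy')
cv2.imwrite('pics/t20a.png',cv2.cvtColor(cv2.resize(im[95:165,130:240],None,fx=7,fy=7,interpolation=cv2.INTER_CUBIC),cv2.COLOR_RGB2BGR))
```

```text
0.111 0.036 [582. 325.] [153.9 140. ]
0.111 -0.036 [531. 376.] [183.4 139.5]
0.026 0.036 [484. 273.] [151.  173.6]
0.026 -0.036 [431. 321.] [181.1 173.1]
```

View pics/t20a.png

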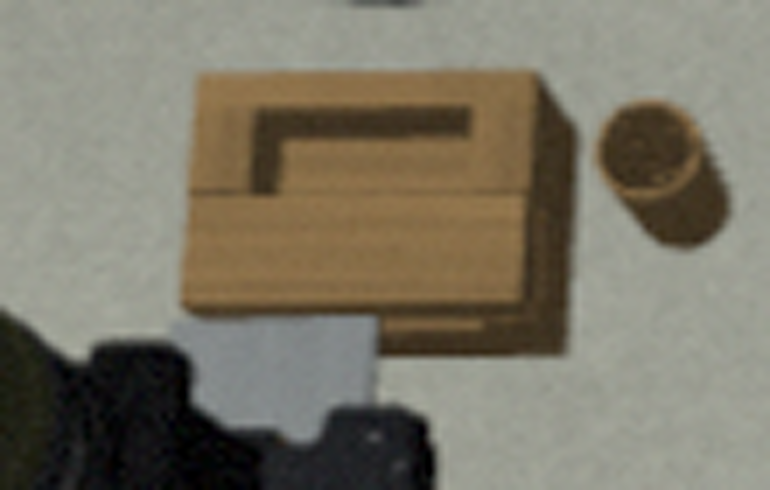

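step_arm(series=[{"ax":0,"ay":0,"az":-0.3,"x":0,"y":0.001,"z":-0.03,"claw":0},{"ax":0,"ay":0,"az":-0.3,"x":0,"y":0.001,"z":-0.06,"claw":0},{"ax":0,"ay":0,"az":-0.3,"x":0,"y":0.001,"z":-0.08,"claw":0},{"ax":0,"ay":0,"az":-0.3,"x":0,"y":0.001,"z":-0.086,"claw":0},{"ax":0,"ay":0,"az":-0.3,"x":0,"y":0.001,"z":-0.086,"claw":0},{"ax":0,"ay":0,"az":-0.3,"x":0,"y":0.001,"z":-0.086,"claw":0}])

```text
time_s: 41.9
tool_pos: [0.4592, 0.3821, 0.0458]
tool_rot: [-179.7, -0.1, -172.5]
force: [0.0, 0.7, -0.7]
grip_width: 0.0213
```

```bash
python3 st.py
python3 - <<'E'
from h import *
im=save('scene','s21',(380,100,500,220),6);save('top','t21',(130,85,240,165),7)
t=cam('top');s=cam('scene');o=status.get_obs();T=o['tool_pos'];a=np.radians(7.8);u=np.array([np.cos(a),np.sin(a)]);v=np.array([-u[1],u[0]])
for l in(.036,-.036):
    P=[*(T[:2]+.111*u+l*v),T[2]-.0113+.004];print((proj(t,P)-[130,85])*7,(proj(s,P)-[380,100])*6)
for l in(.042,-.042):
  for z in (.03,.04):
    P=[.5985+l*v[0],.4005+l*v[1],z];print('slot',(proj(t,P)-[130,85])*7,(proj(s,P)-[380,100])*6)
E
```

```text
41.9 [-70.1  23.8  33.6 103.  -14.9  58.   66.7] [0.459 0.382 0.046] [-179.665   -0.059 -172.545] [ 0.024  0.731 -0.683] 0.021327569210670673
[263.8288306  461.82126413] [352.33838244 367.61309897]
[453.0489463  459.53496483] [277.81563058 442.66362835]
slot [265.97760679 397.52239547] [402.05135219 401.98953954]
slot [255.20301116 388.14930212] [407.40579435 388.60194571]
slot [483.47987357 394.88495571] [316.11049921 491.22555971]
slot [474.84044162 385.48456557] [321.0815019  477.98545439]
```

View pics/s21.png

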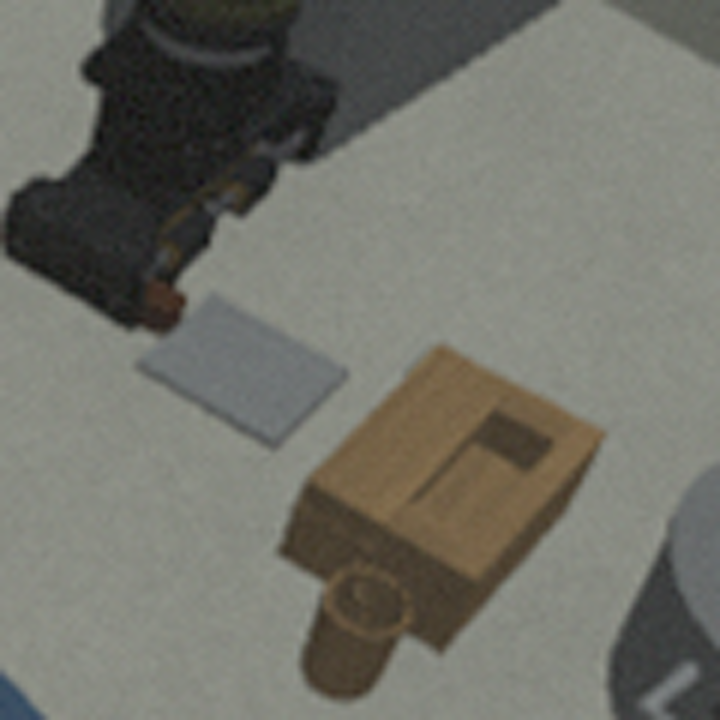

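View pics/t21.png

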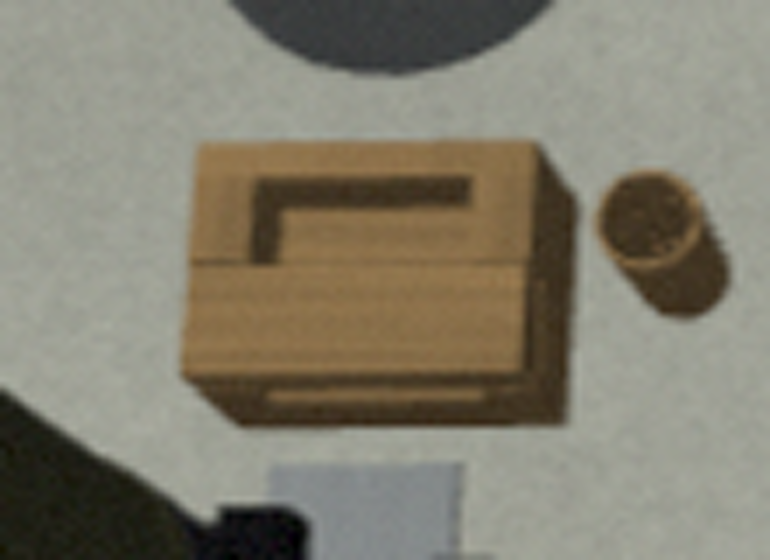

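Run:
```python
from h import *
s=cam('scene')
for P in [(.6062,.3355,.058),(.699,.349,.058),(.684,.4777,.058),(.5902,.4643,.058),(.6062,.3355,0),(.699,.349,0)]:
    print(P,(proj(s,P)-[380,100])*6)
```

```text
(0.6062, 0.3355, 0.058) [302.79289187 478.54393574]
(0.699, 0.349, 0.058) [473.90148499 578.05220952]
(0.684, 0.4777, 0.058) [608.74275941 433.1972004 ]
(0.5902, 0.4643, 0.058) [440.19091507 341.59112962]
(0.6062, 0.3355, 0) [274.94131034 554.49833391]
(0.699, 0.349, 0) [438.67710039 652.61676557]
```

step_arm(series=[{"ax":0,"ay":0,"az":0.2,"x":0.01,"y":0.0014,"z":-0.0005,"claw":0},{"ax":0,"ay":0,"az":0.2,"x":0.02,"y":0.0028,"z":-0.0005,"claw":0},{"ax":0,"ay":0,"az":0.2,"x":0.027,"y":0.0037,"z":-0.0005,"claw":0},{"ax":0,"ay":0,"az":0.2,"x":0.033,"y":0.0046,"z":-0.0005,"claw":0},{"ax":0,"ay":0,"az":0.2,"x":0.039,"y":0.0054,"z":-0.0005,"claw":0},{"ax":0,"ay":0,"az":0.2,"x":0.045,"y":0.0062,"z":-0.0005,"claw":0},{"ax":0,"ay":0,"az":0.2,"x":0.045,"y":0.0062,"z":-0.0005,"claw":0}])

```text
time_s: 42.7
tool_pos: [0.5045, 0.3876, 0.0441]
tool_rot: [-179.6, -0.1, -172.3]
force: [0.3, 0.4, -0.7]
grip_width: 0.0217
```

```bash
python3 st.py
python3 - <<'E'
from h import *
save('scene','s22',(380,100,500,220),6);save('top','t22',(130,85,240,165),7)
E
```

```text
42.7 [-66.   28.3  33.1  97.2 -17.1  59.9  70.3] [0.505 0.388 0.044] [-179.597   -0.099 -172.324] [ 0.296  0.415 -0.718] 0.021727974660364604
```

View pics/s22.png

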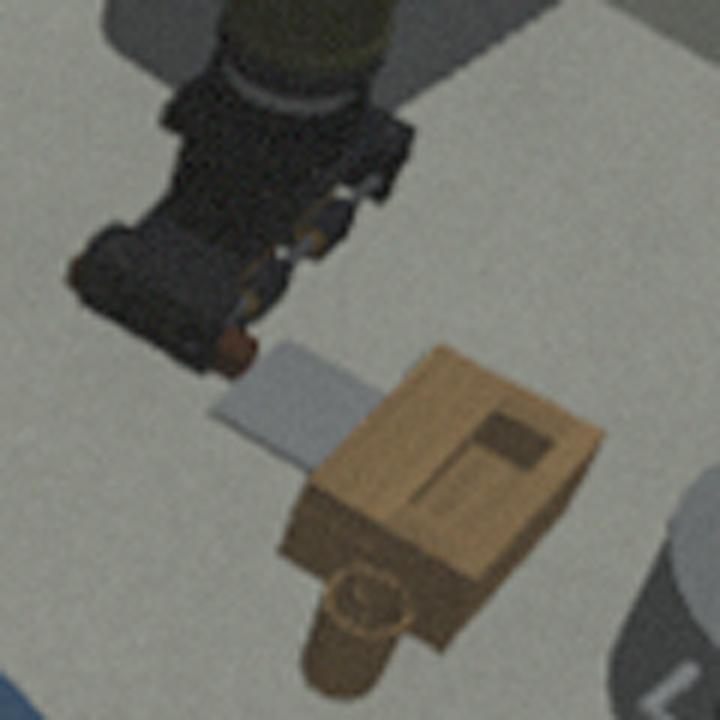

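View pics/t22.png

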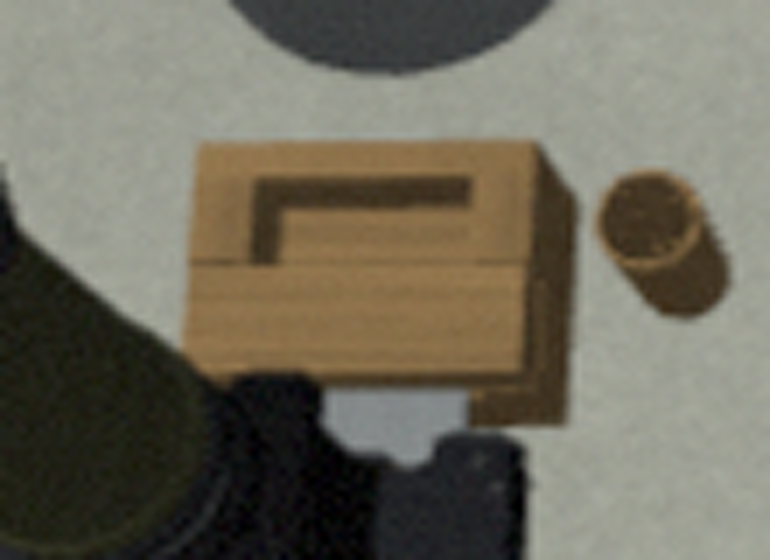

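step_arm(series=[{"ax":0,"ay":0,"az":0,"x":0.008,"y":0.0011,"z":0,"claw":0},{"ax":0,"ay":0,"az":0,"x":0.016,"y":0.0022,"z":0,"claw":0},{"ax":0,"ay":0,"az":0,"x":0.024,"y":0.0033,"z":0,"claw":0},{"ax":0,"ay":0,"az":0,"x":0.032,"y":0.0044,"z":0,"claw":0},{"ax":0,"ay":0,"az":0,"x":0.04,"y":0.0055,"z":0,"claw":0},{"ax":0,"ay":0,"az":0,"x":0.047,"y":0.0065,"z":0,"claw":0},{"ax":0,"ay":0,"az":0,"x":0.053,"y":0.0073,"z":0,"claw":0},{"ax":0,"ay":0,"az":0,"x":0.057,"y":0.0079,"z":0,"claw":0},{"ax":0,"ay":0,"az":0,"x":0.057,"y":0.0079,"z":0,"claw":0}])

```text
time_s: 43.7
tool_pos: [0.5611, 0.3956, 0.0441]
tool_rot: [-179.6, -0.1, -172.3]
force: [-0.3, 0.3, -1.7]
grip_width: 0.0217
```

```bash
python3 st.py
```

```text
43.7 [-61.1  33.9  32.4  89.2 -19.3  62.9  73.5] [0.561 0.396 0.044] [-179.603   -0.119 -172.307] [-0.282  0.291 -1.732] 0.02168049844944952
```

step_arm(series=[{"ax":0,"ay":0,"az":0,"x":0.003,"y":0.0004,"z":0,"claw":0},{"ax":0,"ay":0,"az":0,"x":0.006,"y":0.0008,"z":0,"claw":0},{"ax":0,"ay":0,"az":0,"x":0.006,"y":0.0008,"z":0,"claw":0}])

```text
time_s: 44.0
tool_pos: [0.5668, 0.3966, 0.0443]
tool_rot: [-179.6, -0.1, -172.3]
force: [0.7, 0.4, -1.2]
grip_width: 0.0215
```

```bash
python3 st.py
python3 - <<'E'
from h import *
save('scene','s23',(380,100,500,220),6)
E
```

```text
44.0 [-60.7  34.5  32.3  88.3 -19.5  63.2  73.7] [0.567 0.397 0.044] [-179.617   -0.115 -172.284] [ 0.682  0.397 -1.226] 0.021492852887754824
```

View pics/s23.png

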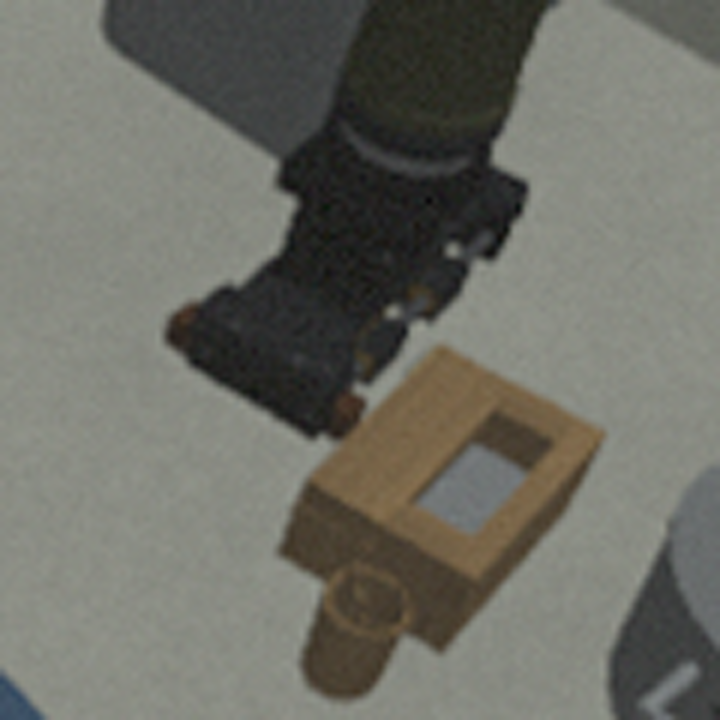

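step_arm(series=[{"ax":0,"ay":0,"az":0,"x":0.0015,"y":0.0002,"z":0,"claw":0},{"ax":0,"ay":0,"az":0,"x":0.003,"y":0.0004,"z":0,"claw":0},{"ax":0,"ay":0,"az":0,"x":0.003,"y":0.0004,"z":0,"claw":0}])

```text
time_s: 44.35
tool_pos: [0.5672, 0.397, 0.0436]
tool_rot: [-179.6, -0.4, -172.3]
force: [-5.0, -0.5, 0.0]
grip_width: 0.0214
```

step_arm(series=[{"ax":0,"ay":0,"az":0,"x":-0.002,"y":0,"z":-0.001,"claw":0},{"ax":0,"ay":0,"az":0,"x":-0.002,"y":0,"z":-0.001,"claw":50},{"ax":0,"ay":0,"az":0,"x":-0.002,"y":0,"z":-0.001,"claw":50},{"ax":0,"ay":0,"az":0,"x":-0.002,"y":0,"z":-0.001,"claw":50},{"ax":0,"ay":0,"az":0,"x":-0.002,"y":0,"z":0.02,"claw":50},{"ax":0,"ay":0,"az":0,"x":-0.002,"y":0,"z":0.05,"claw":50},{"ax":0,"ay":0,"az":0,"x":-0.002,"y":0,"z":0.1,"claw":50},{"ax":0,"ay":0,"az":0,"x":-0.05,"y":0,"z":0.15,"claw":50},{"ax":0,"ay":0,"az":0,"x":-0.1,"y":0,"z":0.2,"claw":50},{"ax":0,"ay":0,"az":0,"x":-0.14,"y":0.0,"z":0.2,"claw":50},{"ax":0,"ay":0,"az":0,"x":-0.14,"y":0.0,"z":0.2,"claw":50}])

```text
time_s: 45.45
tool_pos: [0.4273, 0.3984, 0.2471]
tool_rot: [-179.9, -0.1, -172.1]
force: [-0.0, 0.6, -0.5]
grip_width: 0.0432
```

```bash
python3 st.py
python3 - <<'E'
from h import *
save('scene','s24');save('top','t24')
a=np.load('/tmp/top.npy');b=np.load('/tmp/scene.npy')
cv2.imwrite('pics/t24a.png',cv2.cvtColor(cv2.resize(a[85:165,130:240],None,fx=7,fy=7,interpolation=cv2.INTER_CUBIC),cv2.COLOR_RGB2BGR))
cv2.imwrite('pics/s24a.png',cv2.cvtColor(cv2.resize(b[100:220,380:500],None,fx=5,fy=5,interpolation=cv2.INTER_CUBIC),cv2.COLOR_RGB2BGR))
E
```

```text
45.45 [-76.3  11.   35.3  92.6  -6.4  78.6  57.6] [0.427 0.398 0.247] [-179.879   -0.06  -172.148] [-0.024  0.596 -0.539] 0.04323435646549015
```

View pics/s24.png

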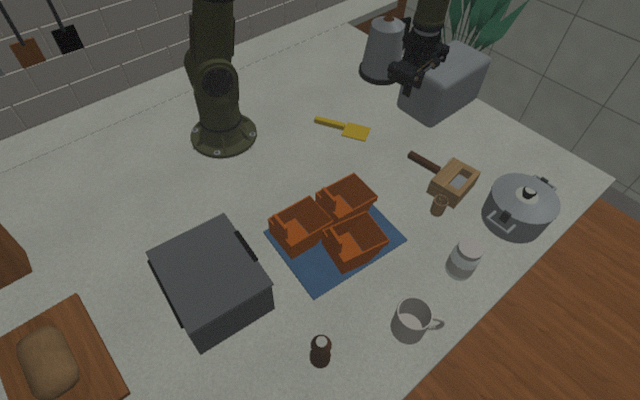

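View pics/t24.png

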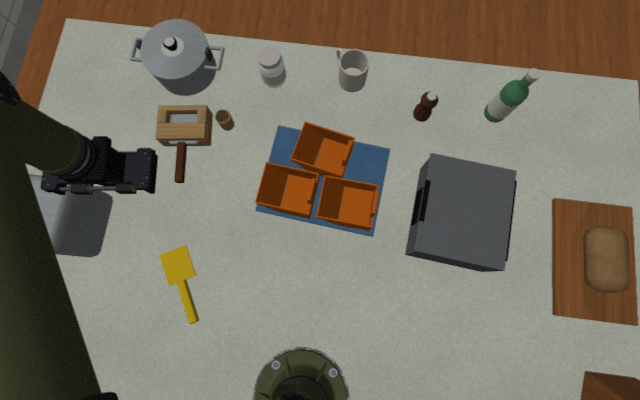

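View pics/s24a.png

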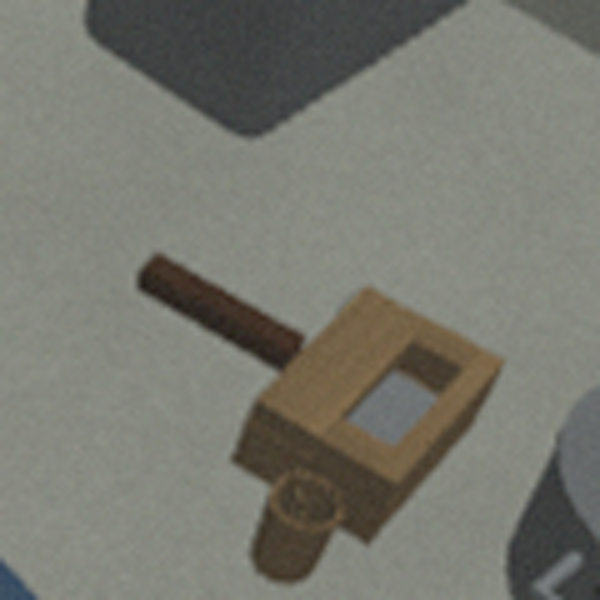

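Run:
```python
from h import *
print(workorder.sign_off())
```

```text
the job is handed in; nothing more can be done
None
```

I've handed the job in at about 45 s on the robot's clock; sign-off reports no verdict.

**What I did**
- **Tubs:** all three held scraps, 4 cobs and 2 stones in total. I tipped each one 90° over the caddy by its tab and stood it back near its old spot on the platter.
- **Lid:** I pushed it shut from the outer side, off-centre to miss its handle bar. The catch resisted with about 10 N and then gave way.
- **Turner:** it had been knocked a few centimetres aside, so I measured it again before gripping it. The blade went in with no contact force until it met the end of the slot (5 N).

**What the last checks showed**
- **Scraps:** the 4 cobs and one stone showed inside the caddy in the scene picture. The top picture showed the other stone in the caddy's far corner.
- **Lid:** the fingertips stood at 128.4 mm when the force dropped; a shut lid is 128 mm high. The last pictures show no gap. A final press raised the wrist force to about 25 N, under the limits.
- **Tubs:** all look upright and empty. Their origins work out within about 65 mm (x) and 85 mm (y) of the platter's centre, against limits of 110 and 130 mm.
- **Turner:** the blade shows in the dock's window and the handle is straight. I estimate it is about 78–80 mm deep; 62 mm is needed.
- **Toothpick holder:** it looks unmoved, and the gripper was clear of everything.

Two measurements disagreed slightly. Before insertion, the two camera views put the blade 1–3 mm from where I had worked it out to be. My first reading of one caddy corner was wrong, and I dropped it. Neither caused trouble.

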